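# Pack out the overhanging chassis

### The job

The grey chassis is clamped in a stand with its front overhanging the bench; support the overhang so that it can be worked on. First lay one metal plate in one black cradle, choosing the pair whose combined thickness is the most that still slides freely into the gap under the chassis (less than 5 mm of play left); then slide the joined pair in as one, square and centred, until the cradle's stop wall rests against the chassis' front, without forcing anything, and let go. Leave the bottle, the desoldering pump and the screwdriver where they are.

Things in the scene. Friction and masses are not known exactly. Their poses are not given: they have to be found in the camera images.
- chassis_edge (a point): Middle of the lower front edge of the grey chassis; its z is the height of the gap between bench and chassis underside (21 to 33 mm). x points into the gap, z up, y along the edge. The gap is open at the front and sides and 97 mm deep. The front face is upright and flat. Pairs differ by 3 mm: if z is unsure, compare it with that of things on the bench, or feel by touch.
- stand: Stand fixed to the bench, holds the chassis (120 wide, 112 deep, 95 mm tall). Origin: on the bench below chassis_edge. The chassis cover, its underside 95 mm above the edge, stands 15 mm proud of the front face (the front 35 mm of its top are flat, 101 mm above the edge): with a cradle nearly home an upright gripper has no room at its handle; lean it back 30 to 45 degrees. Over 40 N on the chassis is forcing.
- cradle_thin: Black plastic cradle, about 200 g, flat on the bench. Floor 12 mm thick, 98 x 64 mm, with a pocket on top for one 75 x 50 mm plate, 3 mm of room all round. Origin: centre of the underside, below the pocket's centre; z up; +x points to the end that goes under the chassis (47.5 mm off). Lips 4 mm above the floor: one at the +x end, two on each long side, the middle 40 mm open for fingers.
- cradle_thin_fin (a point): Handle of the thin cradle: an upright fin 18 mm wide (y), 46 mm long (x), standing 62 mm tall from the bench, behind a stop wall 6 mm thick, 60 mm wide, 52 mm tall whose front face is 40.5 mm from the cradle's origin. This point: fin's middle, 40 mm above the bench, at x = -70 mm from the origin; axes as the cradle's. Pair thickness with the thin plate 20 mm, with the thick plate 23 mm.
- cradle_thick: Black plastic cradle, about 200 g, flat on the bench. Floor 18 mm thick, 98 x 64 mm, with a pocket on top for one 75 x 50 mm plate, 3 mm of room all round. Origin: centre of the underside, below the pocket's centre; z up; +x points to the end that goes under the chassis (47.5 mm off). Lips 4 mm above the floor: one at the +x end, two on each long side, the middle 40 mm open for fingers.
- cradle_thick_fin (a point): Handle of the thick cradle: an upright fin 18 mm wide (y), 46 mm long (x), standing 62 mm tall from the bench, behind a stop wall 6 mm thick, 60 mm wide, 52 mm tall whose front face is 40.5 mm from the cradle's origin. This point: fin's middle, 40 mm above the bench, at x = -70 mm from the origin; axes as the cradle's. Pair thickness with the thin plate 26 mm, with the thick plate 29 mm.
- plate_thin: A flat steel-grey metal packing plate, 75 mm (x) by 50 mm (y), 8 mm thick, about 100 g. Origin: centre of its underside, z up; front and back are alike. Starts flat on the bench.
- plate_thick: A flat steel-grey metal packing plate, 75 mm (x) by 50 mm (y), 11 mm thick, about 100 g. Origin: centre of its underside, z up; front and back are alike. Starts flat on the bench.
- plate_thin_top (a point): Middle of the thin plate's upper face, 8 mm above its origin.
- plate_thick_top (a point): Middle of the thick plate's upper face, 11 mm above its origin.
- dropper_bottle: Small amber dropper bottle, 33 mm across, 102 mm tall, standing left of the chassis; origin under its middle. To be left alone. Left of it two fixed iron stands and a tweezer rest reach 130 mm up; a fixed white rail runs along y 0.35 m above the bench, over the chassis (x about 0.66 to 0.75): cross the bench nearer to the robot.
- desoldering_pump: Blue desoldering pump, 192 mm long, lying at the right; origin under its middle. To be left alone.
- screwdriver: Blue screwdriver, 158 mm long, lying near the bench's front edge; origin under its middle. To be left alone.

How it is judged:
By the outcome, as a careful person would: the job done as asked, in the order asked, and still so for the second after the job is handed in, with the robot touching nothing.
It also fails if it takes over 72 s, if anything falls off the work surface, if the arm or the gripper's body presses on something with over 40 N, if the wrist force passes 120 N, or if a joint passes its speed limit or range.

### The arm

A 7-joint arm with a two-finger parallel gripper is mounted at the origin on a cart in front of the work surface, level with it; the furniture and walls round the work are solid. World frame = base frame: x ahead of the robot, y to its left, z up, the work surface at z = 0. Lengths are in m, angles in rad, forces in N, time in s.
With the tool pointing down it reaches from about 0.35 to 0.9 m from the base axis. Payload 8.1 kg.
Tool frame: the origin (TCP) lies midway between the tips of the shut fingers; the grasp point (between the pads) lies 19 mm behind it; z points along the fingers, y is the line along which they close (so a half turn about z gives the same grasp; the last joint's range is limited). The gripper opens to 92 mm and grips with 3 to 60 N. Pads are 19 mm wide; open, the fingers measure 130 mm over their backs; the gripper's body (75 mm by 190 mm) begins 47 mm behind the grasp point.
Start: joints at [1.08, 0.434, 0.025, 1.573, -0.012, 1.134, -0.075], TCP at [0.236, -0.579, 0.227] pointing down, gripper open.
Joint ranges: [-2.62, 2.62], [-0.44, 2.09], [-1.27, 1.32], [0.08, 2.57], [-1.32, 4.46], [0.12, 2], [-2.74, 2.74]. Speed limits (rad/s): [2.22, 2.22, 3.01, 3.01, 3.14, 3.14, 3.14].

### API

Orientations are given as a rotation vector (axis times angle).
In Python, from cell import arm gives the robot as it stands.
- The arm moves only by the tool send_rows, never from a script. Its argument "increments" is a list of rows, each a list of 3 entries, a list of its own where there are three numbers: the finger opening in cm, from 0 to 9.18, then the shift along the tool's x, y, z in cm, then the turn, a rotation vector about the tool's x, y, z in rad. A call has 1 to 5 rows; each row shifts and turns the commanded pose from where the row before left it, along the tool's axes as they then stand; what a row does not reach is not made up. A row lasts 1/10 s, in which the tool goes at most 50 mm and 8.59 degrees, less where a joint would pass 70% of its speed; a pose out of reach is approached as far as the arm can. A call is refused whole if a number of a shift passes 5 or a number of a turn 0.15, either way. A call with a gripper value outside its range is refused whole. The fingers move at their own pace and stop on an object; "force" is the grip in N (left out, the last holds). Time passes only in rows, so rows that do not move let the fingers close. It gives the time, the measured TCP pose, the force, the opening and the grip force at its end, in the units of the state.
- arm.observe(): the state, without advancing time (a new reading comes with each control period).
- arm.get_image(name): name is "side" or "top"; returns the picture (400x640x3 uint8, red, green, blue); there is no depth.
- arm.camera_params(name): a dict with "camera_matrix" (3x3 intrinsics, pixels), "R" (3x3) and "t" (3): a world point X has camera coordinates R X + t. Camera axes: x right, y down, z forward; pixel columns grow to the right and rows downward; lengths in m; the calibration is good to about 2 mm. A picture is of the moment at which its call begins. camera_params takes no time and is no camera call.
- arm.sign_off(): hands the job in; it is judged then, once.
The state is a dict: "clock": time; "joints": joint angles; "dq": joint speeds; "joint_efforts": joint torques, N m; "position": TCP position; "ee_rot": TCP orientation; "force": force on the tool from outside, world axes, zero at the start; "ft_torque": the same for the moment, N m; "width": opening from 0.0 (shut) to 1.0 (fully open); "gripper_force": force on a finger pad.
Only numpy, scipy, OpenCV 4.12 (cv2) and the standard library are available. Lean on these libraries where they do the work, as an engineer would, in place of code of your own. Each camera call takes 0.05 s, during which the arm holds its last target. There are 200 camera calls.

## Working session

There is one attempt and no reset: what is moved stays moved. The work goes in short steps, Python scripts to look and compute and a tool call to move; the robot and the scene stay as the last step left them, time stands still between calls to the robot, and variables do not carry over. Pictures are saved under pics/ and viewed, at most 12 in all, crops included, and the job is handed in when it is done.

Besides the shell and the picture viewer there is one more tool, called after "Request:" as name(argument=value, ...) on one line, values as JSON. send_rows: Moves the arm, as the interface text tells. Its arguments: {"type":"object","properties":{"increments":{"type":"array"},"force":{"type":"number"}},"required":["increments"]}

```bash
ls; mkdir -p pics
python3 - <<'E'
from cell import arm
import cv2,numpy as np
for n in("side","top"):
    im=arm.get_image(n); cv2.imwrite(f"pics/{n}0.png",cv2.cvtColor(im,cv2.COLOR_RGB2BGR))
    p=arm.camera_params(n); print(n,{k:np.round(v,4).tolist() for k,v in p.items()})
print(arm.observe())
E
```

```text
pics
side {'camera_matrix': [[472.7251, 0.0, 333.0503], [0.0, 472.7251, 208.416], [0.0, 0.0, 1.0]], 'R': [[0.5288, -0.8487, -0.0009], [-0.5123, -0.3183, -0.7976], [0.6766, 0.4223, -0.6032]], 't': [-0.2876, 0.2868, 1.1563]}
top {'camera_matrix': [[442.6537, 0.0, 315.3504], [0.0, 442.6537, 208.4279], [0.0, 0.0, 1.0]], 'R': [[0.0066, -1.0, -0.0], [-0.9937, -0.0065, -0.1123], [0.1123, 0.0008, -0.9937]], 't': [-0.031, 0.4997, 1.3663]}
{'clock': 0.1, 'joints': array([ 1.08039499,  0.4351553 ,  0.02496385,  1.57396362, -0.01157048,
        1.13399909, -0.07508565]), 'dq': array([ 9.39764159e-04, -1.09214303e-03,  5.90082250e-04, -2.43656382e-03,
        1.60348524e-04, -1.21711011e-03, -7.94198653e-05]), 'joint_efforts': array([ 3.28257724e-03, -6.69129181e+01,  9.87885743e-01, -3.15146470e+01,
       -6.06897078e-02,  3.74309882e-02,  6.20988862e-05]), 'position': array([ 0.23612995, -0.57820621,  0.22603854]), 'ee_rot': array([-3.08143557e+00, -6.05041583e-01,  6.44506844e-04]), 'force': array([-0.66352439,  0.18976706,  0.24343862]), 'ft_torque': array([-0.03624365,  0.01242353,  0.01402783]), 'gripper_force': 0.0, 'width': 1.0007827033359677}
```

View pics/side0.png

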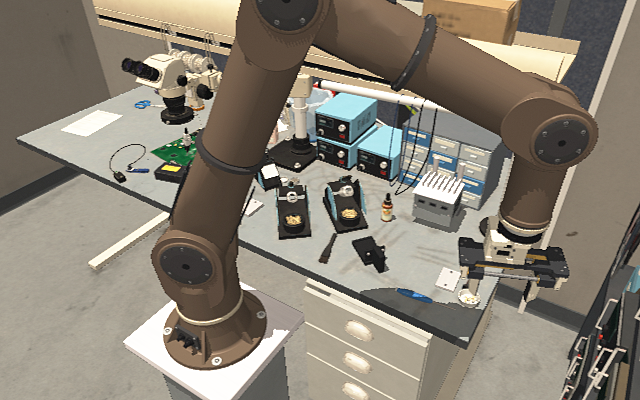

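View pics/top0.png

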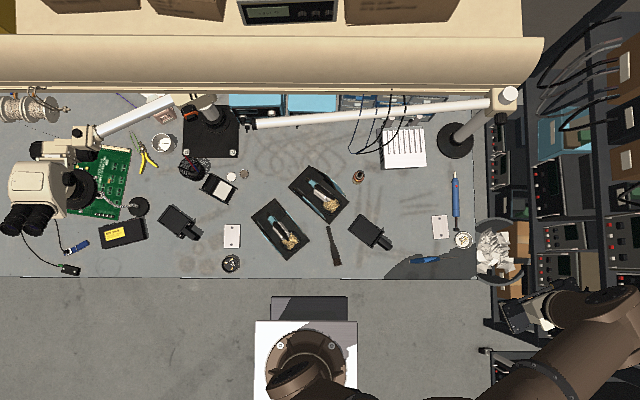

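Run:
```python
import cv2,numpy as np
t=cv2.imread("pics/top0.png");s=cv2.imread("pics/side0.png")
c=lambda im,x,y,w,h,k:cv2.resize(im[y:y+h,x:x+w],None,fx=k,fy=k,interpolation=cv2.INTER_CUBIC)
M=np.zeros((600,800,3),np.uint8)
M[:240,:400]=c(t,155,200,100,60,4)
M[:240,400:]=c(t,355,200,100,60,4)
M[240:600,:400]=c(s,345,220,100,90,4)[:360]
M[240:600,400:]=c(s,395,160,100,90,4)
cv2.imwrite("pics/m1.png",M)
```

```text
(no output)
```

View pics/m1.png

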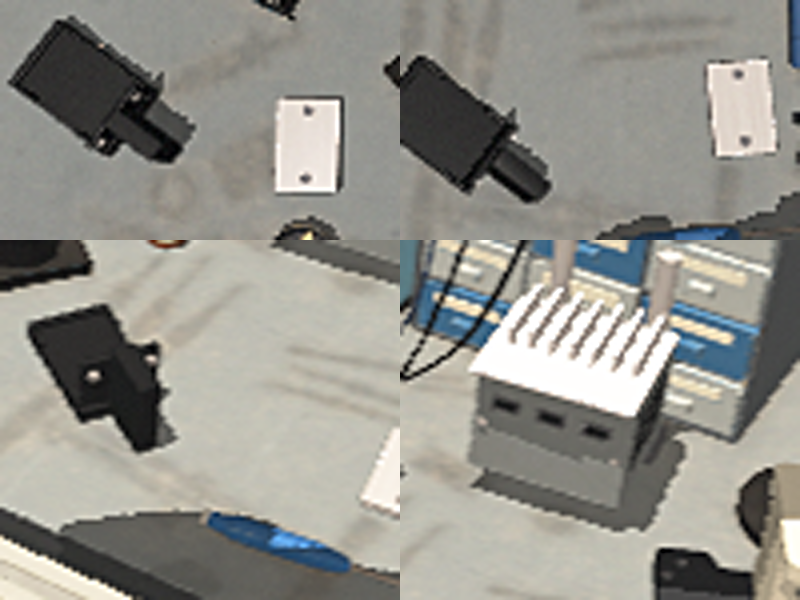

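```bash
cat > h.py <<'E'
import numpy as np,cv2
from scipy.spatial.transform import Rotation as Ro
from scipy.optimize import least_squares
from cell import arm
P={n:arm.camera_params(n) for n in("side","top")}
def proj(n,X):
    p=P[n];c=np.atleast_2d(X)@p["R"].T+p["t"];u=c@p["camera_matrix"].T;return u[:,:2]/u[:,2:]
def ray(n,uv,z):
    p=P[n];d=p["R"].T@np.linalg.solve(p["camera_matrix"],[*uv,1]);o=-p["R"].T@p["t"];return o+d*(z-o[2])/d[2]
E
cat > a.py <<'E'
from h import *
r=lambda v:np.round(v,4).tolist()
f=lambda x,y:(155+x/4,200+y/4)
g=lambda x,y:(355+(x-400)/4,200+y/4)
print("plateL",[r(ray("top",f(*q),.009)) for q in((276,97),(342,97),(341,192),(274,192))])
print("plateR",[r(ray("top",g(*q),.009)) for q in((707,63),(769,60),(776,153),(712,157))])
print("cradL",[r(ray("top",f(*q),.02)) for q in((65,17),(10,80))],"fin end",r(ray("top",f(172,162),.062)),r(ray("top",f(192,130),.062)))
print("cradR",[r(ray("top",g(*q),.02)) for q in((422,55),(388,105))],"fin end",r(ray("top",g(530,200),.062)),r(ray("top",g(550,178),.062)))
for gz in(.022,.027,.032):
    a,b=ray("side",(413,216.2),gz),ray("side",(452,226.7),gz);print(gz,r(a),r(b),np.linalg.norm(a-b))
im=cv2.imread("pics/top0.png");m=(im.min(2)>215).astype(np.uint8)
n,l,s,c=cv2.connectedComponentsWithStats(m[100:190,360:450]);print(s[s[:,4]>100])
t=cv2.resize(im[115:180,370:440],None,fx=8,fy=8,interpolation=cv2.INTER_CUBIC)
cv2.imwrite("pics/t8.png",t)
for n in("side","top"):print(r(-P[n]["R"].T@P[n]["t"]))
E
python3 a.py
```

```text
plateL [[0.4495, 0.2625, 0.009], [0.4498, 0.21, 0.009], [0.3746, 0.2089, 0.009], [0.3742, 0.2619, 0.009]]
plateR [[0.481, -0.3989, 0.009], [0.4837, -0.4484, 0.009], [0.4097, -0.452, 0.009], [0.4062, -0.4012, 0.009]]
cradL [[0.5111, 0.4295, 0.02], [0.4607, 0.4708, 0.02]] fin end [0.3953, 0.3293, 0.062] [0.4198, 0.3149, 0.062]
cradR [[0.4848, -0.1707, 0.02], [0.445, -0.1437, 0.02]] fin end [0.3703, -0.248, 0.062] [0.387, -0.2634, 0.062]
0.022 [0.6275, -0.2401, 0.022] [0.6423, -0.3612, 0.022] 0.122011123822193
0.027 [0.6214, -0.2423, 0.027] [0.6361, -0.3627, 0.027] 0.12133619830296401
0.032 [0.6152, -0.2445, 0.032] [0.6299, -0.3643, 0.032] 0.12066127278373504
[[   0    0   90   90 6422]
 [  46    3   44   10  213]
 [   0    8   28    9  135]
 [  24   29   43   40 1144]]
[-0.4834, -0.6411, 0.9259]
[0.3433, -0.0288, 1.4138]
```

View pics/t8.png

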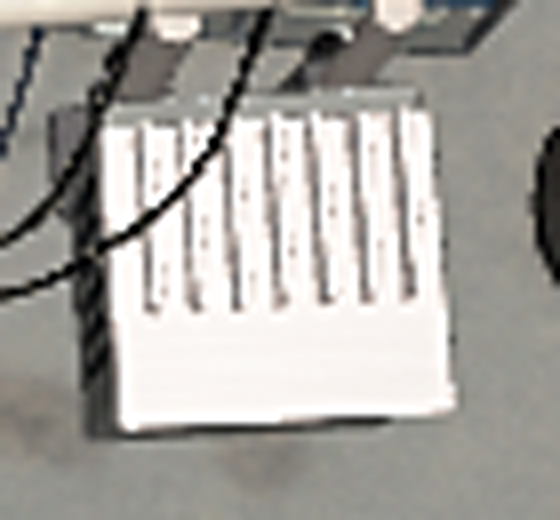

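```bash
cat >> h.py <<'E'
def RR(yaw,tilt=0):
    # tool x along heading yaw; leaned back by tilt (tool z forward-down)
    c,s=np.cos(yaw),np.sin(yaw);F=np.array([c,s,0]);U=np.array([0,0,1.])
    z=np.sin(tilt)*F-np.cos(tilt)*U;x=np.cos(tilt)*F+np.sin(tilt)*U
    return np.c_[x,np.cross(z,x),z]
def plan(wps,mx=.045,frm=None):
    """wps: list of (pos,R). prints n x (shift cm, turn)"""
    o=arm.observe();p,R=(o["position"],Ro.from_rotvec(o["ee_rot"]).as_matrix()) if frm is None else frm
    for q,T in wps:
        q=np.array(q,float);w=Ro.from_matrix(R.T@T).as_rotvec()
        n=max(int(np.ceil(max(np.linalg.norm(q-p)/mx,np.linalg.norm(w)/.14))),1)
        w=np.round(w/n,3);D=Ro.from_rotvec(w).as_matrix();A=np.zeros((3,3));B=R.copy()
        for i in range(n):A+=B;B=B@D
        s=np.round(np.linalg.solve(A,q-p)*100,2)
        print(n,"x",s.tolist(),w.tolist());p=p+A@s/100;R=B
def st():
    o=arm.observe();print("t",round(o["clock"],2),"p",np.round(o["position"],4),"rv",np.round(o["ee_rot"],3),"F",np.round(o["force"],1),"w",round(o["width"]*91.8,1),"g",round(o["gripper_force"],1))
E
cat > b.py <<'E'
from h import *
st()
R=RR(np.radians(2.3))
plan([((.445,-.425,.10),R),((.445,-.425,.02),R)])
im=cv2.imread("pics/top0.png",0).astype(float)
# subpixel front edge of cover in top view
xs=np.arange(388,424);e=[]
for x in xs:
    col=im[160:176,x];d=np.diff(col);k=np.clip(-d,0,None);e.append(160.5+(k*np.arange(15)).sum()/k.sum())
c=np.polyfit(xs,e,1);print("top front edge",c,np.std(np.polyval(c,xs)-e))
for gz in(.024,.030):
    a,b=[ray("top",(x,np.polyval(c,x)),gz+.101) for x in(385,427)];print(a,b,np.degrees(np.arctan2(b[0]-a[0],a[1]-b[1])))
print("bottle",ray("top",(358,176),.102))
E
python3 b.py
```

```text
t 0.1 p [ 0.2361 -0.5782  0.226 ] rv [-3.081e+00 -6.050e-01  1.000e-03] F [-0.7  0.2  0.2] w 91.9 g 0.0
7 x [3.43, -1.43, 1.8] [-0.0, 0.0, 0.05]
2 x [0.01, 0.0, 4.0] [-0.001, 0.0, -0.001]
top front edge [-4.81690332e-02  1.86731789e+02] 0.13827169806169642
[ 0.61015687 -0.23321055  0.125     ] [ 0.61706565 -0.35768024  0.125     ] 3.1769813495929267
[ 0.60891433 -0.23225891  0.131     ] [ 0.61579095 -0.35614914  0.131     ] 3.176981349592934
bottle [ 0.59049405 -0.15539882  0.102     ]
```

Request:
send_rows(increments=[[0, [3.43, -1.43, 1.8], [0, 0, 0.05]], [0, [3.43, -1.43, 1.8], [0, 0, 0.05]], [0, [3.43, -1.43, 1.8], [0, 0, 0.05]], [0, [3.43, -1.43, 1.8], [0, 0, 0.05]], [0, [3.43, -1.43, 1.8], [0, 0, 0.05]]], force=20)

```text
clock: 0.6
position: [0.3808, -0.4604, 0.1358]
ee_rot: [-3.134, -0.212, 0.001]
force: [0.6, -0.3, -0.5]
width: 0.613
gripper_force: 0.0
```

Request:
send_rows(increments=[[0, [3.43, -1.43, 1.8], [0, 0, 0.05]], [0, [3.43, -1.43, 1.8], [0, 0, 0.05]], [0, [0, 0, 3], [0, 0, 0]], [0, [0, 0, 3], [0, 0, 0]], [0, [0, 0, 1.5], [0, 0, 0]]])

```text
clock: 1.1
position: [0.4439, -0.4241, 0.0229]
ee_rot: [-3.138, -0.06, 0.005]
force: [0.1, 0.2, 1.0]
width: 0.177
gripper_force: 0.0
```

Request:
send_rows(increments=[[0, [0, 0, 0.4], [0, 0, 0]], [0, [0, 0, 0.4], [0, 0, 0]], [0, [0, 0, 0.15], [0, 0, 0]], [0, [0, 0, 0.15], [0, 0, 0]], [0, [0, 0, 0.1], [0, 0, 0]]])

```text
clock: 1.6
position: [0.4454, -0.426, 0.0145]
ee_rot: [3.14, 0.059, 0.002]
force: [0.0, 0.8, -0.6]
width: 0.003
gripper_force: 0.0
```

Run:
```python
from h import *
st()
im=arm.get_image("side");cv2.imwrite("pics/s1.png",im[:,:,::-1])
im=arm.get_image("top");cv2.imwrite("pics/t1.png",im[:,:,::-1])
s=cv2.imread("pics/s1.png")
def crop(x,y,w,h,k):return cv2.resize(s[y:y+h,x:x+w],None,fx=k,fy=k,interpolation=cv2.INTER_CUBIC)
# where is left cradle / plate in side view
print(proj("side",[[.455,.40,.02],[.41,.235,.01],[.40,.32,.06],[.44,-.19,.02]]))
```

```text
t 1.6 p [ 0.4454 -0.426   0.0145] rv [3.14e+00 5.90e-02 2.00e-03] F [ 0.   0.8 -0.6] w 0.3 g 0.0
[[220.33468758 182.27420412]
 [249.38044454 206.53312283]
 [225.32064703 187.3804254 ]
 [369.95871097 245.17037213]]
```

Request:
send_rows(increments=[[0, [0, 0, 0.1], [0, 0, 0]], [0, [0, 0, 0.1], [0, 0, 0]], [0, [0, 0, 0], [0, 0, 0]]])

```text
clock: 2.0
position: [0.445, -0.4255, 0.0116]
ee_rot: [-3.141, -0.059, 0.0]
force: [0.4, 0.2, -0.5]
width: 0.009
gripper_force: 0.0
```

Run:
```python
from h import *
st()
s=cv2.imread("pics/s1.png");t=cv2.imread("pics/t1.png")
def crop(s,x,y,w,h,k):return cv2.resize(s[y:y+h,x:x+w],None,fx=k,fy=k,interpolation=cv2.INTER_CUBIC)
M=np.zeros((600,800,3),np.uint8)
M[:300,:400]=crop(s,170,150,100,75,4);M[:300,400:]=crop(s,335,220,80,60,5)
M[300:,:400]=crop(s,405,160,80,60,5);M[300:,400:]=crop(t,345,200,80,60,5)
cv2.imwrite("pics/m2.png",M)
```

```text
t 2.0 p [ 0.445  -0.4255  0.0116] rv [-3.141 -0.059  0.   ] F [ 0.4  0.2 -0.5] w 0.9 g 0.0
```

View pics/m2.png

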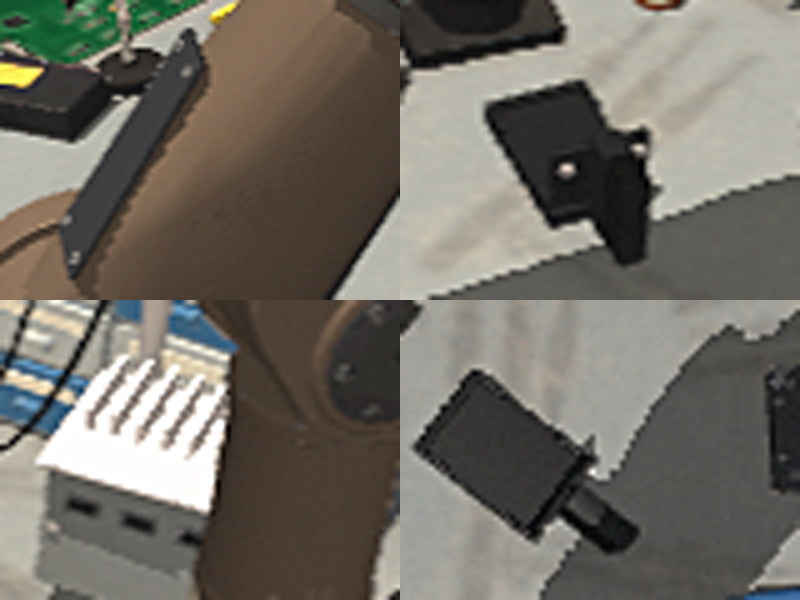

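Request:
send_rows(increments=[[0, [0, 0, 0.1], [0, 0, 0]], [0, [0, 0, 0], [0, 0, 0]]])

```text
clock: 2.2
position: [0.445, -0.4255, 0.0106]
ee_rot: [-3.141, -0.059, 0.0]
force: [-0.7, 0.1, -0.2]
width: 0.005
gripper_force: 0.0
```

Request:
send_rows(increments=[[0, [0, 0, 0.1], [0, 0, 0]], [0, [0, 0, 0], [0, 0, 0]]])

```text
clock: 2.4
position: [0.445, -0.4255, 0.0096]
ee_rot: [-3.141, -0.059, 0.0]
force: [-0.0, 0.2, -0.4]
width: 0.009
gripper_force: 0.0
```

Request:
send_rows(increments=[[0, [0, 0, 0.1], [0, 0, 0]], [0, [0, 0, 0], [0, 0, 0]]])

```text
clock: 2.6
position: [0.445, -0.4255, 0.0086]
ee_rot: [-3.141, -0.059, 0.0]
force: [0.0, -0.7, -0.8]
width: 0.007
gripper_force: 0.0
```

Request:
send_rows(increments=[[0, [0, 0, 0.1], [0, 0, 0]], [0, [0, 0, 0], [0, 0, 0]]])

```text
clock: 2.8
position: [0.4451, -0.4256, 0.0084]
ee_rot: [3.141, 0.059, 0.0]
force: [-1.9, 2.0, 7.4]
width: 0.004
gripper_force: 3.9
```

Request:
send_rows(increments=[[0, [0, 0, 0.05], [0, 0, 0]], [0, [0, 0, 0], [0, 0, 0]]])

```text
clock: 3.0
position: [0.4451, -0.4256, 0.0083]
ee_rot: [3.141, 0.059, 0.001]
force: [-3.0, 3.1, 13.1]
width: 0.01
gripper_force: 6.4
```

Run:
```python
from h import *
st()
T=RR(np.radians(3))
plan([((.445,-.41,.19),T),((.627,-.298,.19),T),((.627,-.298,.145),T)])
```

```text
t 3.0 p [ 0.4451 -0.4256  0.0083] rv [3.141e+00 5.900e-02 1.000e-03] F [-3.   3.1 13.1] w 0.9 g 6.4
5 x [0.01, -0.31, -3.63] [0.0, -0.0, -0.003]
5 x [3.76, -2.05, -0.0] [0.0, -0.0, 0.0]
1 x [-0.02, 0.02, 4.49] [0.0, -0.0, 0.0]
```

Run:
```python
from h import *
for r in(105,112,119):print(ray("top",(405,r),.35))
T=RR(np.radians(3))
plan([((.445,-.41,.19),T),((.624,-.296,.19),T),((.624,-.296,.148),T)])
```

```text
[ 0.72350599 -0.2489795   0.35      ]
[ 0.70556229 -0.24868908  0.35      ]
[ 0.68768423 -0.24839972  0.35      ]
5 x [0.01, -0.31, -3.63] [0.0, -0.0, -0.003]
5 x [3.7, -2.09, -0.0] [0.0, -0.0, 0.0]
1 x [-0.01, 0.0, 4.19] [0.0, -0.0, 0.0]
```

Request:
send_rows(increments=[[0, [0, -0.3, -3.63], [0, 0, 0]], [0, [0, -0.3, -3.63], [0, 0, 0]], [0, [0, -0.3, -3.63], [0, 0, 0]], [0, [0, -0.3, -3.63], [0, 0, 0]], [0, [0, -0.3, -3.63], [0, 0, 0]]])

```text
clock: 3.5
position: [0.4443, -0.4103, 0.1903]
ee_rot: [3.141, 0.059, 0.0]
force: [0.7, -0.2, -0.4]
width: 0.004
gripper_force: 0.0
```

Request:
send_rows(increments=[[0, [3.6, -2.1, 0], [0, 0, 0]], [0, [3.6, -2.1, 0], [0, 0, 0]], [0, [3.6, -2.1, 0], [0, 0, 0]], [0, [3.6, -2.1, 0], [0, 0, 0]], [0, [3.6, -2.1, 0], [0, 0, 0]]])

```text
clock: 4.0
position: [0.6216, -0.2978, 0.1888]
ee_rot: [3.141, 0.059, 0.0]
force: [0.3, -0.4, -0.2]
width: 0.007
gripper_force: 0.0
```

Request:
send_rows(increments=[[0, [0, 0, 2], [0, 0, 0]], [0, [0, 0, 2], [0, 0, 0]], [0, [0, 0, 0.8], [0, 0, 0]], [0, [0, 0, 0], [0, 0, 0]]])

```text
clock: 4.4
position: [0.6194, -0.2987, 0.1394]
ee_rot: [-3.14, -0.059, 0.004]
force: [0.4, 0.5, 0.7]
width: 0.005
gripper_force: 0.0
```

Request:
send_rows(increments=[[0, [0, 0, 0.2], [0, 0, 0]], [0, [0, 0, 0.2], [0, 0, 0]], [0, [0, 0, 0.1], [0, 0, 0]], [0, [0, 0, 0], [0, 0, 0]]])

```text
clock: 4.8
position: [0.6205, -0.299, 0.1361]
ee_rot: [3.141, 0.059, 0.001]
force: [0.3, -0.1, -0.4]
width: 0.001
gripper_force: 0.0
```

Request:
send_rows(increments=[[0, [0, 0, 0.1], [0, 0, 0]], [0, [0, 0, 0], [0, 0, 0]]])

```text
clock: 5.0
position: [0.6204, -0.2989, 0.1348]
ee_rot: [3.141, 0.059, 0.0]
force: [-0.1, 0.1, 0.1]
width: -0.0
gripper_force: 0.0
```

Request:
send_rows(increments=[[0, [0, 0, 0.1], [0, 0, 0]], [0, [0, 0, 0], [0, 0, 0]]])

```text
clock: 5.2
position: [0.6204, -0.2988, 0.1336]
ee_rot: [-3.141, -0.059, 0.0]
force: [-0.2, 0.3, 0.4]
width: 0.006
gripper_force: 0.0
```

Request:
send_rows(increments=[[0, [0, 0, 0.1], [0, 0, 0]], [0, [0, 0, 0], [0, 0, 0]]])

```text
clock: 5.4
position: [0.6203, -0.2988, 0.1325]
ee_rot: [-3.141, -0.059, 0.0]
force: [-1.4, 0.1, -0.6]
width: 0.006
gripper_force: 0.0
```

Request:
send_rows(increments=[[0, [0, 0, 0.1], [0, 0, 0]], [0, [0, 0, 0], [0, 0, 0]]])

```text
clock: 5.6
position: [0.6203, -0.2988, 0.1316]
ee_rot: [-3.141, -0.059, 0.0]
force: [-0.2, 0.4, 0.0]
width: 0.008
gripper_force: 0.0
```

Request:
send_rows(increments=[[0, [0, 0, 0.1], [0, 0, 0]], [0, [0, 0, 0], [0, 0, 0]]])

```text
clock: 5.8
position: [0.6203, -0.2988, 0.1306]
ee_rot: [-3.141, -0.059, 0.0]
force: [0.2, -0.2, 0.5]
width: 0.006
gripper_force: 0.0
```

Request:
send_rows(increments=[[0, [0, 0, 0.1], [0, 0, 0]], [0, [0, 0, 0], [0, 0, 0]]])

```text
clock: 6.0
position: [0.6203, -0.2988, 0.1296]
ee_rot: [-3.141, -0.059, 0.0]
force: [-0.4, -0.3, -0.0]
width: 0.003
gripper_force: 0.0
```

Request:
send_rows(increments=[[0, [0, 0, 0.1], [0, 0, 0]], [0, [0, 0, 0], [0, 0, 0]]])

```text
clock: 6.2
position: [0.6203, -0.2989, 0.1286]
ee_rot: [3.141, 0.059, -0.0]
force: [0.4, 0.0, -0.1]
width: 0.007
gripper_force: 0.0
```

Request:
send_rows(increments=[[0, [0, 0, 0.1], [0, 0, 0]], [0, [0, 0, 0], [0, 0, 0]]])

```text
clock: 6.4
position: [0.6204, -0.2988, 0.1276]
ee_rot: [-3.141, -0.059, 0.0]
force: [0.1, -0.1, -0.1]
width: 0.004
gripper_force: 0.0
```

Request:
send_rows(increments=[[0, [0, 0, 0.1], [0, 0, 0]], [0, [0, 0, 0], [0, 0, 0]]])

```text
clock: 6.6
position: [0.6204, -0.2988, 0.1266]
ee_rot: [-3.141, -0.059, 0.0]
force: [0.8, -0.2, -0.1]
width: 0.006
gripper_force: 0.0
```

Request:
send_rows(increments=[[0, [0, 0, 0.1], [0, 0, 0]], [0, [0, 0, 0], [0, 0, 0]]])

```text
clock: 6.8
position: [0.6205, -0.2989, 0.126]
ee_rot: [3.141, 0.059, 0.001]
force: [0.2, 0.5, 3.2]
width: 0.005
gripper_force: 1.5
```

```bash
cat > f.py <<'E'
from h import *
def boxes(h):
    B=[(-48.5+1,47.5,-32,32,0,h),(43.5,47.5,-32,32,0,h+4),(-46.5,-40.5,-30,30,0,52),(-92.5,-46.5,-9,9,0,62)]
    for s in(-1,1):
        for a,b in((-40.5,-20),(20,47.5)):B.append((a,b,*sorted((s*28,s*32)),0,h+4))
    return [np.array([[x,y,z] for x in b[:2] for y in b[2:4] for z in b[4:]])/1000 for b in B]
K=8
def mask(n,B,q,roi):
    x,y,w,h=roi;c,s=np.cos(q[2]),np.sin(q[2]);R=np.array([[c,-s,0],[s,c,0],[0,0,1]])
    m=np.zeros((h*K,w*K),np.uint8)
    for b in B:
        uv=(proj(n,b@R.T+[q[0],q[1],0])+.5-[x,y])*K
        cv2.fillConvexPoly(m,cv2.convexHull(uv.astype(np.float32)).round().astype(int),1)
    return cv2.resize(m.astype(np.float32),(w,h),interpolation=cv2.INTER_AREA)
from scipy.optimize import minimize
def fit(views,B,q0,lo=45.,hi=160.,disp=None):
    T=[]
    for n,f,roi in views:
        x,y,w,h=roi;g=cv2.imread(f,0)[y:y+h,x:x+w].astype(np.float32);T.append(np.clip((hi-g)/(hi-lo),0,1))
    def cost(p):
        q=q0+p*np.array([.01,.01,.1]);return sum(np.abs(mask(n,B,q,r)-t).sum() for (n,f,r),t in zip(views,T))
    best=min((minimize(cost,s,method="Nelder-Mead",options=dict(initial_simplex=np.array(s)+np.vstack([np.zeros(3),np.eye(3)*.6]),xatol=.005,fatol=.05)) for s in([0,0,0],[.3,-.3,.2])),key=lambda r:r.fun)
    return q0+best.x*np.array([.01,.01,.1]),best.fun
if __name__=="__main__":
    y0=np.arctan2(.06,.085)
    for name,v,q0 in(("R",[("side","pics/side0.png",(345,230,48,50)),("top","pics/top0.png",(342,208,58,48))],np.array([.435,-.19,np.pi/4])),
                     ("Rs",[("side","pics/side0.png",(345,230,48,50))],np.array([.435,-.19,np.pi/4])),
                     ("Rt",[("top","pics/top0.png",(342,208,58,48))],np.array([.435,-.19,np.pi/4])),
                   ("L",[("top","pics/top0.png",(153,200,55,46))],np.array([.456,.40,np.pi/5]))):
        for h in(12,18):
            q,c=fit(v,boxes(h),q0,30,140);print(name,h,np.round(q,4),np.degrees(q[2]).round(1),round(c,1))
E
python3 f.py
```

```text
R 12 [ 0.4335 -0.1861  0.9179] 52.6 322.8
R 18 [ 0.4332 -0.186   0.9172] 52.6 364.9
Rs 12 [ 0.4323 -0.1891  0.9076] 52.0 148.8
Rs 18 [ 0.432  -0.1894  0.9034] 51.8 190.9
Rt 12 [ 0.4336 -0.1859  0.9168] 52.5 156.2
Rt 18 [ 0.4336 -0.1853  0.918 ] 52.6 155.7
L 12 [0.4586 0.4173 0.9509] 54.5 185.8
L 18 [0.4583 0.4157 0.9517] 54.5 178.8
```

Run:
```python
from h import *
st();print(np.round(arm.observe()["joints"],2))
T=RR(np.radians(3.4));T2=RR(np.radians(.5))
plan([((.58,-.2989,.20),T),((.412,.2355,.20),T2),((.412,.2355,.03),T2)])
```

```text
t 6.8 p [ 0.6205 -0.2989  0.126 ] rv [3.141e+00 5.900e-02 1.000e-03] F [0.2 0.5 3.2] w 0.5 g 1.5
[ 0.35  0.62  0.03  1.51 -0.02  1.01 -1.14]
2 x [-2.02, -0.09, -3.7] [0.0, -0.0, -0.011]
13 x [-1.15, -4.15, -0.0] [0.0, -0.0, 0.004]
4 x [0.01, -0.01, 4.25] [0.0, -0.0, -0.0]
```

Request:
send_rows(increments=[[0, [0, 0, -3.7], [0, 0, 0]], [0, [-4, 0, -3.7], [0, 0, 0]], [0, [-1.15, -4.15, 0], [0, 0, 0.004]], [0, [-1.15, -4.15, 0], [0, 0, 0.004]], [0, [-1.15, -4.15, 0], [0, 0, 0.004]]])

```text
clock: 7.3
position: [0.5443, -0.1759, 0.197]
ee_rot: [3.141, 0.039, 0.001]
force: [0.6, 1.1, -0.3]
width: 0.009
gripper_force: 0.0
```

Request:
send_rows(increments=[[9, [-1.15, -4.15, 0], [0, 0, 0.004]], [9, [-1.15, -4.15, 0], [0, 0, 0.004]], [9, [-1.15, -4.15, 0], [0, 0, 0.004]], [9, [-1.15, -4.15, 0], [0, 0, 0.004]], [9, [-1.15, -4.15, 0], [0, 0, 0.004]]])

```text
clock: 7.8
position: [0.4832, 0.031, 0.1969]
ee_rot: [3.142, 0.009, 0.001]
force: [0.4, 0.8, 0.4]
width: 0.391
gripper_force: 0.0
```

Request:
send_rows(increments=[[9, [-1.15, -4.15, 0], [0, 0, 0.004]], [9, [-1.15, -4.15, 0], [0, 0, 0.004]], [9, [-1.15, -4.15, 0], [0, 0, 0.004]], [9, [-1.15, -4.15, 0], [0, 0, 0.004]], [9, [-1.15, -4.15, 0], [0, 0, 0.004]]])

```text
clock: 8.3
position: [0.4263, 0.2387, 0.1969]
ee_rot: [-3.141, 0.023, -0.001]
force: [1.3, -0.2, -0.0]
width: 0.826
gripper_force: 0.0
```

Run:
```python
from h import *
st()
T2=RR(np.radians(.5))
plan([((.412,.2355,.10),T2),((.412,.2355,.013),T2)])
cv2.imwrite("pics/s2.png",arm.get_image("side")[:,:,::-1])
```

```text
t 8.3 p [0.4263 0.2387 0.1969] rv [-3.141e+00  2.300e-02 -1.000e-03] F [ 1.3 -0.2 -0. ] w 75.8 g 0.0
3 x [-0.48, 0.11, 3.23] [-0.0, -0.0, -0.008]
2 x [0.0, 0.0, 4.35] [-0.0, -0.0, 0.0]
```

Request:
send_rows(increments=[[8, [-0.4, 0.1, 3.2], [0, 0, -0.008]], [8, [-0.4, 0.1, 3.2], [0, 0, -0.008]], [8, [-0.4, 0.1, 3.2], [0, 0, -0.008]], [8, [0, 0, 3], [0, 0, 0]], [8, [0, 0, 0], [0, 0, 0]]])

```text
clock: 8.85
position: [0.4128, 0.2325, 0.0679]
ee_rot: [3.138, 0.016, -0.008]
force: [-0.1, -0.6, 0.2]
width: 0.871
gripper_force: 0.0
```

Run:
```python
from h import *
st()
T2=RR(np.radians(.5))
plan([((.412,.2355,.0035),T2)],mx=.02)
```

```text
t 8.85 p [0.4128 0.2325 0.0679] rv [ 3.138  0.016 -0.008] F [-0.1 -0.6  0.2] w 80.0 g 0.0
4 x [-0.01, -0.08, 1.61] [0.001, 0.001, 0.0]
```

Request:
send_rows(increments=[[8, [0, -0.08, 2], [0, 0, 0]], [8, [0, -0.08, 2], [0, 0, 0]], [8, [0, -0.08, 2], [0, 0, 0]], [8, [0, -0.05, 0.3], [0, 0, 0]], [8, [0, 0, 0.1], [0, 0, 0]]], force=25)

```text
clock: 9.35
position: [0.4165, 0.2402, 0.0084]
ee_rot: [-3.138, -0.019, -0.005]
force: [-1.5, 6.8, 6.9]
width: 0.866
gripper_force: 0.0
```

Request:
send_rows(increments=[[4, [0, 0, 0], [0, 0, 0]], [4, [0, 0, 0], [0, 0, 0]], [4, [0, 0, 0], [0, 0, 0]], [4, [0, 0, 0], [0, 0, 0]], [4, [0, 0, 0], [0, 0, 0]]])

```text
clock: 9.85
position: [0.4165, 0.2401, 0.0088]
ee_rot: [-3.137, -0.018, -0.006]
force: [-0.9, 7.4, 1.2]
width: 0.534
gripper_force: 25.0
```

Run:
```python
from h import *
st()
```

```text
t 9.85 p [0.4165 0.2401 0.0088] rv [-3.137 -0.018 -0.006] F [-0.9  7.4  1.2] w 49.0 g 25.0
```

Run:
```python
from h import *
print(np.round(arm.observe()["joints"],2))
t=arm.get_image("top")[:,:,::-1];s=arm.get_image("side")[:,:,::-1]
c=lambda s,x,y,w,h,k:cv2.resize(np.ascontiguousarray(s[y:y+h,x:x+w]),None,fx=k,fy=k,interpolation=cv2.INTER_CUBIC)
cv2.imwrite("pics/m3.png",np.hstack([c(t,190,190,100,120,4),c(s,210,130,100,120,4)]))
```

```text
[-0.51  0.52 -0.16  2.13  0.17  0.5  -2.36]
```

View pics/m3.png

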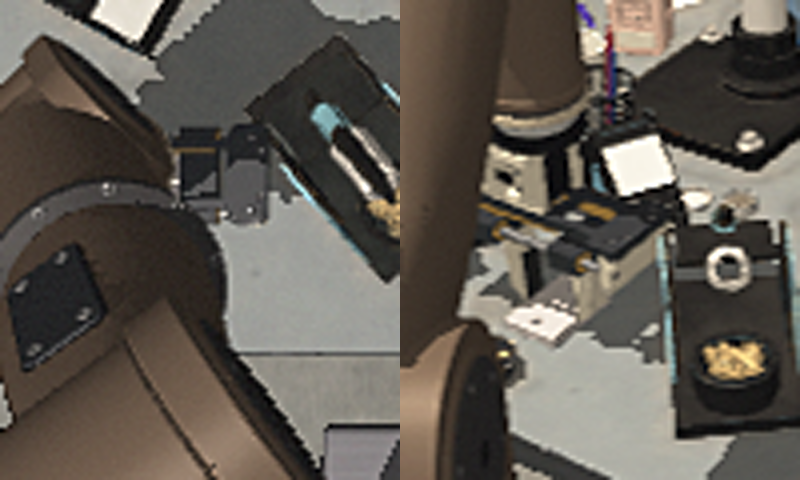

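Request:
send_rows(increments=[[4, [0, -1, 0], [0, 0, 0]], [4, [0, -1, 0], [0, 0, 0]], [4, [0, -1, 0], [0, 0, 0]], [4, [0, 0, 0], [0, 0, 0]]])

```text
clock: 10.35
position: [0.4162, 0.2686, 0.0087]
ee_rot: [-3.14, -0.015, -0.004]
force: [-1.1, 0.3, 8.1]
width: 0.534
gripper_force: 25.0
```

Run:
```python
from h import *
st()
```

```text
t 10.35 p [0.4162 0.2686 0.0087] rv [-3.14  -0.015 -0.004] F [-1.1  0.3  8.1] w 49.0 g 25.0
```

Request:
send_rows(increments=[[6.5, [0, 0, 0], [0, 0, 0]], [6.5, [0, 0, 0], [0, 0, 0]], [6.5, [0, 0, 0], [0, 0, 0]]])

```text
clock: 10.65
position: [0.4149, 0.2671, 0.0072]
ee_rot: [-3.141, -0.015, -0.001]
force: [0.6, -0.0, -0.4]
width: 0.7
gripper_force: 0.0
```

Run:
```python
from h import *
st()
```

```text
t 10.65 p [0.4149 0.2671 0.0072] rv [-3.141e+00 -1.500e-02 -1.000e-03] F [ 0.6 -0.  -0.4] w 64.2 g 0.0
```

Request:
send_rows(increments=[[6.5, [0, 0, 0.2], [0, 0, 0]], [6.5, [0, 0, 0.2], [0, 0, 0]], [6.5, [0, 0, 0], [0, 0, 0]]], force=30)

```text
clock: 10.95
position: [0.4143, 0.2668, 0.0023]
ee_rot: [3.141, 0.015, -0.001]
force: [0.8, -0.3, -0.3]
width: 0.708
gripper_force: 0.0
```

Request:
send_rows(increments=[[4, [0, 0, 0], [0, 0, 0]], [4, [0, 0, 0], [0, 0, 0]], [4, [0, 0, 0], [0, 0, 0]]])

```text
clock: 11.25
position: [0.4145, 0.2671, 0.0026]
ee_rot: [3.142, 0.015, -0.0]
force: [0.9, 0.1, -0.8]
width: 0.541
gripper_force: 30.0
```

Request:
send_rows(increments=[[4, [0, 0, -3], [0, 0, 0]], [4, [0, 0, -4], [0, 0, 0]], [4, [0, 0, -4], [0, 0, 0]], [4, [0, 0, -4], [0, 0, 0]], [4, [0, 0, -4], [0, 0, 0]]])

```text
clock: 11.75
position: [0.414, 0.2667, 0.1943]
ee_rot: [3.141, 0.015, -0.001]
force: [1.4, 0.7, -0.4]
width: 0.543
gripper_force: 30.0
```

Run:
```python
from h import *
st()
a=np.radians(52.3);T=RR(a)
plan([((.40,.0,.20),RR(a*.55)),((.4333,-.187,.20),T),((.4333,-.187,.06),T)])
im=arm.get_image("top")[:,:,::-1];cv2.imwrite("pics/t3.png",im)
im=arm.get_image("side")[:,:,::-1];cv2.imwrite("pics/s3.png",im)
```

```text
t 11.75 p [0.414  0.2667 0.1943] rv [ 3.141e+00  1.500e-02 -1.000e-03] F [ 1.4  0.7 -0.4] w 49.8 g 30.0
6 x [-1.19, 4.34, -0.09] [0.0, 0.0, -0.082]
5 x [-1.79, 3.37, -0.0] [-0.0, 0.0, -0.082]
4 x [-0.0, 0.0, 3.49] [-0.0, 0.0, -0.0]
```

Request:
send_rows(increments=[[4, [-1.19, 4.34, 0], [0, 0, -0.082]], [4, [-1.19, 4.34, 0], [0, 0, -0.082]], [4, [-1.19, 4.34, 0], [0, 0, -0.082]], [4, [-1.19, 4.34, 0], [0, 0, -0.082]], [4, [-1.19, 4.34, 0], [0, 0, -0.082]]])

```text
clock: 12.35
position: [0.3922, 0.0427, 0.192]
ee_rot: [3.071, 0.661, -0.002]
force: [0.5, -0.0, -1.5]
width: 0.54
gripper_force: 30.0
```

Request:
send_rows(increments=[[4, [-1.19, 4.34, 0], [0, 0, -0.082]], [4, [-1.79, 3.37, 0], [0, 0, -0.082]], [4, [-1.79, 3.37, 0], [0, 0, -0.082]], [4, [-1.79, 3.37, 0], [0, 0, -0.082]], [4, [-1.79, 3.37, 0], [0, 0, -0.082]]])

```text
clock: 12.85
position: [0.4201, -0.1521, 0.1919]
ee_rot: [-2.873, -1.271, 0.002]
force: [1.0, 0.5, -0.8]
width: 0.541
gripper_force: 30.0
```

Request:
send_rows(increments=[[4, [-1.79, 3.37, 0], [0, 0, -0.082]], [4, [0, 0, 4], [0, 0, 0]], [4, [0, 0, 4], [0, 0, 0]], [4, [0, 0, 0], [0, 0, 0]]])

```text
clock: 13.25
position: [0.4298, -0.1855, 0.1082]
ee_rot: [-2.815, -1.38, 0.011]
force: [-1.3, 0.2, -1.0]
width: 0.539
gripper_force: 30.0
```

Run:
```python
from h import *
st()
a=np.radians(52.3);T=RR(a)
plan([((.4331+.0028*np.cos(a),-.1872+.0028*np.sin(a),.05),T)])
cv2.imwrite("pics/t4.png",arm.get_image("top")[:,:,::-1])
cv2.imwrite("pics/s4.png",arm.get_image("side")[:,:,::-1])
import f
B=[np.array([[x,y,z] for x in(-.0375,.0375) for y in(-.025,.025) for z in(0,.011)])]
# bright plate: invert image
for n,c,h,q0,k in(("thick",(216,215,32,42),.011,[.412,.2355,0],0),("thin",(425,208,30,38),.008,[.445,-.425,.04],0)):
    g=255-cv2.imread("pics/top0.png",0);cv2.imwrite("pics/inv.png",g)
    B=[np.array([[x,y,z] for x in(-.0375,.0375) for y in(-.025,.025) for z in(0,h)])]
    print(n,f.fit([("top","pics/inv.png",c)],B,np.array(q0),40,110))
```

```text
t 13.25 p [ 0.4298 -0.1855  0.1082] rv [-2.815 -1.38   0.011] F [-1.3  0.2 -1. ] w 49.5 g 30.0
2 x [0.18, 0.2, 2.91] [-0.004, 0.002, -0.001]
thick (array([0.41344644, 0.2383724 , 0.01417156]), np.float64(91.03572082519531))
thin (array([ 0.44698733, -0.42658394,  0.07860732]), np.float64(91.31116485595703))
```

Request:
send_rows(increments=[[4, [0.15, 0.17, 2.5], [-0.004, 0.002, 0]], [4, [0.15, 0.17, 2.5], [-0.004, 0.002, 0]], [4, [0, 0, 2], [0, 0, 0]], [4, [0, 0, 0], [0, 0, 0]]])

```text
clock: 13.75
position: [0.4386, -0.1859, 0.0427]
ee_rot: [2.816, 1.382, 0.01]
force: [-1.5, -0.5, -1.1]
width: 0.536
gripper_force: 30.0
```

Run:
```python
from h import *
st()
t=arm.get_image("top")[:,:,::-1];s=arm.get_image("side")[:,:,::-1]
cv2.imwrite("pics/s5.png",s);cv2.imwrite("pics/t5.png",t)
c=lambda s,x,y,w,h,k:cv2.resize(np.ascontiguousarray(s[y:y+h,x:x+w]),None,fx=k,fy=k,interpolation=cv2.INTER_CUBIC)
cv2.imwrite("pics/m4.png",np.hstack([c(t,340,200,66,75,6),c(s,340,210,66,75,6)]))
```

```text
t 13.75 p [ 0.4386 -0.1859  0.0427] rv [2.816 1.382 0.01 ] F [-1.5 -0.5 -1.1] w 49.2 g 30.0
```

View pics/m4.png

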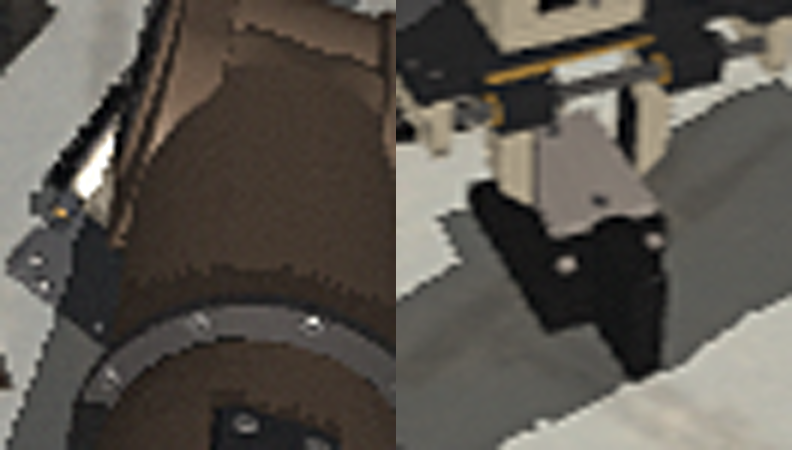

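Run:
```python
from h import *
st()
o=arm.observe();p=o["position"];R=Ro.from_rotvec(o["ee_rot"]).as_matrix();print(np.degrees(np.arctan2(R[1,0],R[0,0])),R[:,2])
M=lambda x,y:(340+(x-396)/6-.42,210+y/6-.42)
for n,q in(("hole",(600,200)),("backR",(662,208)),("backL",(551,237))):
    X=ray("side",M(*q),p[2]-.0025+.011);print(n,np.round((R.T@(X-p))*1000,1))
g=cv2.imread("pics/side0.png")
import f
q,c=f.fit([("side","pics/s5.png",(352,238,34,38))],f.boxes(12),np.array([.4325,-.188,.91]),20,110);print(q,c)
```

```text
t 13.85 p [ 0.4397 -0.1864  0.0443] rv [2.815 1.381 0.013] F [-0.6 -0.2 -0.5] w 49.4 g 30.0
52.2601224733657 [ 0.01039627 -0.00225784 -0.99994341]
hole [-30.8  -0.5  -8.6]
backR [-46.   24.1  -8.5]
backL [-46.4 -32.1  -9. ]
[ 0.43052232 -0.18783311  0.92522174] 317.772216796875
```

Request:
send_rows(increments=[[4, [0, 0, 0], [0, 0, 0]], [4, [0, 0, 0], [0, 0, 0]]])

```text
clock: 14.05
position: [0.4396, -0.1865, 0.0441]
ee_rot: [2.814, 1.38, 0.014]
force: [-0.3, 0.7, -1.9]
width: 0.54
gripper_force: 30.0
```

Run:
```python
from h import *
st()
T=RR(np.radians(52.2))
plan([((.4346,-.1855,.022),T)],mx=.012)
```

```text
t 14.05 p [ 0.4396 -0.1865  0.0441] rv [2.814 1.38  0.014] F [-0.3  0.7 -1.9] w 49.6 g 30.0
2 x [-0.12, -0.24, 1.1] [0.005, -0.002, 0.0]
```

Request:
send_rows(increments=[[4, [-0.12, -0.24, 1.1], [0.005, -0.002, 0]], [4, [-0.12, -0.24, 1.1], [0.005, -0.002, 0]], [4, [0, 0, 0], [0, 0, 0]], [4, [0, 0, 0], [0, 0, 0]]])

```text
clock: 14.45
position: [0.4329, -0.185, 0.02]
ee_rot: [-2.818, -1.382, 0.003]
force: [1.4, -0.6, -0.5]
width: 0.542
gripper_force: 30.0
```

Run:
```python
from h import *
st()
T=RR(np.radians(52.2))
plan([((.4346,-.1855,.0175),T)],mx=.012)
```

```text
t 14.45 p [ 0.4329 -0.185   0.02  ] rv [-2.818 -1.382  0.003] F [ 1.4 -0.6 -0.5] w 49.8 g 30.0
1 x [0.07, 0.16, 0.25] [-0.004, 0.001, 0.001]
```

Request:
send_rows(increments=[[4, [0.05, 0.12, 0.1], [0, 0, 0]], [4, [0, 0, 0], [0, 0, 0]], [4, [0, 0, 0], [0, 0, 0]]])

```text
clock: 14.75
position: [0.435, -0.1856, 0.0198]
ee_rot: [-2.819, -1.382, 0.001]
force: [0.9, 0.1, -0.7]
width: 0.542
gripper_force: 30.0
```

Request:
send_rows(increments=[[4, [0, 0, 0.1], [0, 0, 0]], [4, [0, 0, 0], [0, 0, 0]]])

```text
clock: 14.95
position: [0.4348, -0.1856, 0.0187]
ee_rot: [-2.819, -1.382, 0.001]
force: [0.0, 1.3, -1.8]
width: 0.539
gripper_force: 30.0
```

Request:
send_rows(increments=[[4, [0, 0, 0.1], [0, 0, 0]], [4, [0, 0, 0], [0, 0, 0]]])

```text
clock: 15.15
position: [0.4347, -0.1855, 0.0176]
ee_rot: [-2.819, -1.382, 0.002]
force: [-0.5, 0.3, -1.5]
width: 0.538
gripper_force: 30.0
```

Request:
send_rows(increments=[[4, [0, 0, 0.1], [0, 0, 0]], [4, [0, 0, 0], [0, 0, 0]]])

```text
clock: 15.35
position: [0.4347, -0.1855, 0.0165]
ee_rot: [-2.819, -1.382, 0.002]
force: [0.1, -0.6, -1.9]
width: 0.538
gripper_force: 30.0
```

Request:
send_rows(increments=[[4, [0, 0, 0.1], [0, 0, 0]], [4, [0, 0, 0], [0, 0, 0]]])

```text
clock: 15.55
position: [0.4347, -0.1855, 0.0155]
ee_rot: [-2.819, -1.382, 0.002]
force: [0.2, 0.7, -1.3]
width: 0.542
gripper_force: 30.0
```

Request:
send_rows(increments=[[4, [0, 0, 0.1], [0, 0, 0]], [4, [0, 0, 0], [0, 0, 0]]])

```text
clock: 15.75
position: [0.4349, -0.1856, 0.0147]
ee_rot: [-2.819, -1.382, 0.001]
force: [0.7, 0.1, -0.8]
width: 0.541
gripper_force: 30.0
```

Request:
send_rows(increments=[[4, [0, 0, 0.05], [0, 0, 0]], [4, [0, 0, 0], [0, 0, 0]]])

```text
clock: 15.95
position: [0.4348, -0.1856, 0.0146]
ee_rot: [-2.819, -1.382, 0.001]
force: [-2.3, 0.9, 7.1]
width: 0.542
gripper_force: 30.0
```

Request:
send_rows(increments=[[6.5, [0, 0, 0], [0, 0, 0]], [6.5, [0, 0, 0], [0, 0, 0]], [6.5, [0, 0, 0], [0, 0, 0]], [6.5, [0, 0, -1], [0, 0, 0]], [6.5, [0, 0, -4], [0, 0, 0]]])

```text
clock: 16.45
position: [0.4326, -0.1848, 0.0625]
ee_rot: [-2.815, -1.381, 0.009]
force: [1.0, -0.4, 0.2]
width: 0.705
gripper_force: 0.0
```

Request:
send_rows(increments=[[6.5, [0, 0, -4], [0, 0, 0]], [6.5, [-4.5, 0, -4], [0, 0, 0]], [6.5, [-4.5, 0, 0], [0, 0, 0]], [6.5, [-4.5, 0, 0], [0, 0, 0]], [6.5, [0, 0, 0], [0, 0, 0]]])

```text
clock: 16.95
position: [0.3528, -0.2912, 0.1385]
ee_rot: [2.826, 1.371, -0.004]
force: [-0.1, -0.0, 0.0]
width: 0.709
gripper_force: 0.0
```

Run:
```python
from h import *
st()
t=arm.get_image("top")[:,:,::-1];s=arm.get_image("side")[:,:,::-1]
cv2.imwrite("pics/s6.png",s);cv2.imwrite("pics/t6.png",t)
c=lambda s,x,y,w,h,k:cv2.resize(np.ascontiguousarray(s[y:y+h,x:x+w]),None,fx=k,fy=k,interpolation=cv2.INTER_CUBIC)
cv2.imwrite("pics/m5.png",np.hstack([c(t,340,200,66,75,6),c(s,340,210,66,75,6)]))
```

```text
t 16.95 p [ 0.3528 -0.2912  0.1385] rv [ 2.826  1.371 -0.004] F [-0.1 -0.   0. ] w 65.1 g 0.0
```

View pics/m5.png

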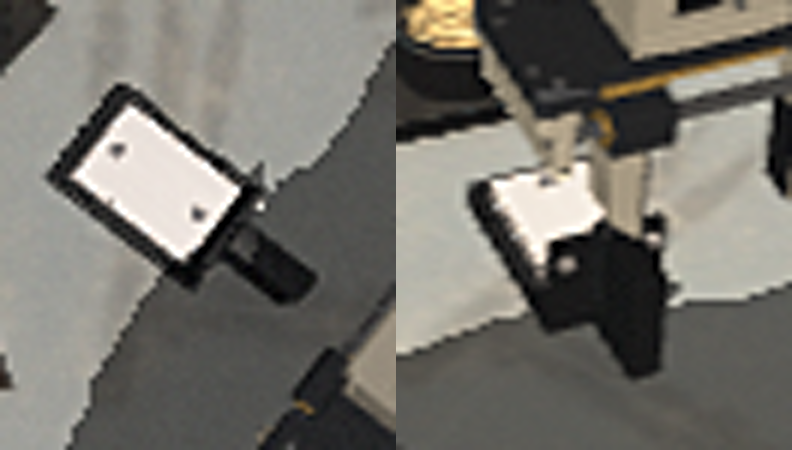

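```bash
cat >> h.py <<'E'
def fin(org,yaw,tilt,back=0.,z=.041):
    "TCP pose for gripping the fin of a cradle at org, backed off along the tool"
    F=np.array([np.cos(yaw),np.sin(yaw),0]);T=RR(yaw,tilt)
    return np.array([*org,0])-.071*F+[0,0,z]+(.019-back)*T[:,2],T
E
python3 - <<'E'
from h import *
import f
q,c=f.fit([("top","pics/t6.png",(378,233,17,20))],f.boxes(12),np.array([.4335,-.187,.914]),40,90);print(q,c)
y=np.radians(52.3);t=np.radians(38)
plan([fin((.4335,-.187),y,t,.09),fin((.4335,-.187),y,t,.02)])
E
```

```text
[ 0.43250448 -0.18572622  0.91886159] 51.668128967285156
5 x [0.01, -0.0, 0.87] [-0.0, 0.133, -0.001]
2 x [-0.0, -0.0, 3.5] [-0.0, -0.001, 0.0]
```

Request:
send_rows(increments=[[6.5, [0, 0, 0.87], [0, 0.133, 0]], [6.5, [0, 0, 0.87], [0, 0.133, 0]], [6.5, [0, 0, 0.87], [0, 0.133, 0]], [6.5, [0, 0, 0.87], [0, 0.133, 0]], [6.5, [0, 0, 0.87], [0, 0.133, 0]]])

```text
clock: 17.55
position: [0.3653, -0.2773, 0.0973]
ee_rot: [-2.445, -1.201, -0.847]
force: [0.7, 0.7, -0.6]
width: 0.707
gripper_force: 0.0
```

Request:
send_rows(increments=[[6.5, [0, 0, 2], [0, 0, 0]], [6.5, [0, 0, 2], [0, 0, 0]], [6.5, [0, 0, 0], [0, 0, 0]]])

```text
clock: 17.85
position: [0.3793, -0.2549, 0.0638]
ee_rot: [-2.443, -1.2, -0.838]
force: [-0.0, 0.1, 0.4]
width: 0.708
gripper_force: 0.0
```

Run:
```python
from h import *
st()
y=np.radians(52.4);t=np.radians(38)
plan([fin((.4335,-.187),y,t,0)],mx=.02)
print(np.round(arm.observe()["joints"],2))
```

```text
t 17.85 p [ 0.3793 -0.2549  0.0638] rv [-2.443 -1.2   -0.838] F [-0.   0.1  0.4] w 65.0 g 0.0
3 x [-0.05, 0.06, 1.56] [-0.002, -0.0, -0.001]
[ 1.1   0.59 -0.19  2.09 -0.74  0.84  0.88]
```

Request:
send_rows(increments=[[6.5, [-0.05, 0.06, 1.56], [-0.002, 0, 0]], [6.5, [-0.05, 0.06, 1.56], [-0.002, 0, 0]], [6.5, [-0.05, 0.06, 1.56], [-0.002, 0, 0]], [6.5, [0, 0, 0], [0, 0, 0]]], force=15)

```text
clock: 18.25
position: [0.3976, -0.2355, 0.027]
ee_rot: [-2.45, -1.201, -0.843]
force: [-0.6, -0.6, -0.2]
width: 0.707
gripper_force: 0.0
```

Request:
send_rows(increments=[[1, [0, 0, 0], [0, 0, 0]], [1, [0, 0, 0], [0, 0, 0]], [1, [0, 0, 0], [0, 0, 0]], [1, [0, 0, 0], [0, 0, 0]], [1, [0, 0, 0], [0, 0, 0]]])

```text
clock: 18.75
position: [0.3968, -0.2376, 0.0271]
ee_rot: [-2.454, -1.199, -0.843]
force: [-0.5, -0.7, -0.6]
width: 0.322
gripper_force: 0.0
```

Request:
send_rows(increments=[[1, [0, 0, 0], [0, 0, 0]], [1, [0, 0, 0], [0, 0, 0]]], force=55)

```text
clock: 18.95
position: [0.3967, -0.2371, 0.0269]
ee_rot: [-2.453, -1.199, -0.843]
force: [-0.9, -0.4, 2.9]
width: 0.195
gripper_force: 54.9
```

Run:
```python
from h import *
st()
```

```text
t 18.95 p [ 0.3967 -0.2371  0.0269] rv [-2.453 -1.199 -0.843] F [-0.9 -0.4  2.9] w 17.9 g 54.9
```

```bash
cat >> h.py <<'E'
def tool():
    o=arm.observe();R=Ro.from_rotvec(o["ee_rot"]).as_matrix();return o["position"],R,np.arctan2(R[1,0],R[0,0])
E
python3 - <<'E'
from h import *
p,R,yw=tool();print(np.degrees(yw),np.round(R[:,1],3),"tilt",np.degrees(np.arccos(-R[2,2])))
org=np.array([.433,-.1865]);F=np.array([np.cos(yw),np.sin(yw)])
print("long offset",(p[:2]-org)@F*1000,"lat",(p[:2]-org)@[-F[1],F[0]]*1000)
L=(p[:2]-org)@F
yt=np.radians(3.2);G=np.array([np.cos(yt),np.sin(yt)]);to=np.array([.551,-.300])
Z=Ro.from_euler("z",yt-yw).as_matrix()
R2=Z@R
plan([(p+[0,0,.012],R),((*(to+L*G),p[2]+.012),R2)])
E
```

```text
52.117815358196864 [ 0.788 -0.615  0.002] tilt 37.86639164186235
long offset -62.241063822589936 lat -2.3832425482375665
1 x [0.74, 0.0, -0.95] [0.0, 0.0, 0.0]
7 x [0.52, 1.54, 0.41] [-0.075, -0.0, 0.096]
```

Request:
send_rows(increments=[[1, [0.37, 0, -0.48], [0, 0, 0]], [1, [0.37, 0, -0.48], [0, 0, 0]], [1, [0, 0, 0], [0, 0, 0]]])

```text
clock: 19.25
position: [0.397, -0.2377, 0.0397]
ee_rot: [-2.455, -1.2, -0.843]
force: [-0.3, -0.5, -3.3]
width: 0.198
gripper_force: 54.9
```

Request:
send_rows(increments=[[1, [0.52, 1.54, 0.41], [-0.075, 0, 0.096]], [1, [0.52, 1.54, 0.41], [-0.075, 0, 0.096]], [1, [0.52, 1.54, 0.41], [-0.075, 0, 0.096]], [1, [0.52, 1.54, 0.41], [-0.075, 0, 0.096]], [1, [0.52, 1.54, 0.41], [-0.075, 0, 0.096]]])

```text
clock: 19.75
position: [0.4646, -0.2716, 0.0353]
ee_rot: [-2.836, -0.486, -0.964]
force: [-0.4, 1.6, -6.5]
width: 0.191
gripper_force: 54.9
```

Request:
send_rows(increments=[[1, [0.52, 1.54, 0.41], [-0.075, 0, 0.096]], [1, [0.52, 1.54, 0.41], [-0.075, 0, 0.096]], [1, [0, 0, 0], [0, 0, 0]], [1, [0, 0, 0], [0, 0, 0]]])

```text
clock: 20.15
position: [0.4855, -0.3147, 0.0535]
ee_rot: [-2.922, -0.163, -0.961]
force: [-0.9, 0.9, -3.2]
width: 0.193
gripper_force: 55.0
```

Run:
```python
from h import *
st()
p,R,yw=tool();print(np.degrees(yw),"tilt",np.degrees(np.arccos(-R[2,2])),"roll",R[2,1])
t=arm.get_image("top")[:,:,::-1];s=arm.get_image("side")[:,:,::-1]
cv2.imwrite("pics/s7.png",s);cv2.imwrite("pics/t7.png",t)
c=lambda s,x,y,w,h,k:cv2.resize(np.ascontiguousarray(s[y:y+h,x:x+w]),None,fx=k,fy=k,interpolation=cv2.INTER_CUBIC)
cv2.imwrite("pics/m6.png",np.hstack([c(t,360,115,80,100,5),c(s,390,170,80,100,5)]))
```

```text
t 20.15 p [ 0.4855 -0.3147  0.0535] rv [-2.922 -0.163 -0.961] F [-0.9  0.9 -3.2] w 17.7 g 55.0
5.7920101076750585 tilt 36.523952239700144 roll -0.024975357360091106
```

View pics/m6.png

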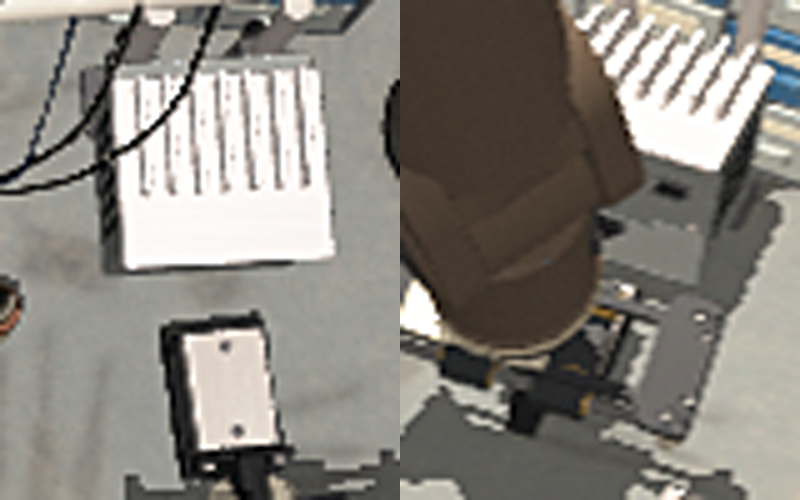

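Run:
```python
from h import *
im=cv2.GaussianBlur(cv2.imread("pics/side0.png",0),(3,3),0).astype(float)
xs=np.arange(416,450);e=[]
for x in xs:
    y0=193+(x-412.5)*.26;a=int(round(y0))-5;col=im[a:a+11,x];d=np.clip(-np.diff(col),0,None);d[d<d.max()*.3]=0
    e.append(a+.5+(d*np.arange(10)).sum()/d.sum())
e=np.array(e);c=np.polyfit(xs,e,1);r=np.polyval(c,xs)-e;k=abs(r)<1.;c=np.polyfit(xs[k],e[k],1);print(c,np.std(r[k]),k.sum())
A,B=[ray("side",(x,np.polyval(c,x)),.126) for x in(412.5,453.75)];print(A,B,np.degrees(np.arctan2(B[0]-A[0],A[1]-B[1])))
# top: right side edge of cover
im=cv2.imread("pics/top0.png",0).astype(float);e=[];ys=np.arange(130,165)
for y in ys:
    row=im[y,418:434];d=np.clip(-np.diff(row),0,None);d[d<d.max()*.3]=0;e.append(418.5+(d*np.arange(15)).sum()/d.sum())
e=np.array(e);c=np.polyfit(ys,e,1);k=abs(np.polyval(c,ys)-e)<.7;c=np.polyfit(ys[k],e[k],1)
A,B=[ray("top",(np.polyval(c,y),y),.126) for y in(130,165)];print(A,B,np.degrees(np.arctan2(A[1]-B[1],A[0]-B[0])),k.sum())
p,R,yw=tool()
yt=np.radians(3.5);R2=Ro.from_euler("z",yt).as_matrix()@RR(0,np.radians(37.9))
G=np.array([np.cos(yt),np.sin(yt)]);to=np.array([.545,-.302])
plan([((*(to-.0622*G),.040),R2)])
```

```text
[ 0.28137288 76.78301024] 0.4287970260367824 34
[ 0.60112306 -0.23893967  0.126     ] [ 0.61037888 -0.3619402   0.126     ] 4.303408149391935
[ 0.72664752 -0.33832179  0.126     ] [ 0.62034513 -0.35545475  0.126     ] 9.155732002937768 22
1 x [-0.88, -0.78, 0.98] [-0.057, 0.026, 0.031]
```

Run:
```python
from h import *
p,R,yw=tool();F=np.array([np.cos(yw),np.sin(yw)])
print("tool says",p[:2]+.0622*F)
g=cv2.imread("pics/t7.png",0);m=(g[178:208,395:418]>190).astype(np.uint8)
n,l,s,c=cv2.connectedComponentsWithStats(m);i=1+s[1:,4].argmax();u=c[i]+[395,178];print(u,s[i])
print("top says",ray("top",u,.05))
yt=np.radians(4);R2=RR(yt,np.radians(37.9))
G=np.array([np.cos(yt),np.sin(yt)]);to=np.array([.625,-.300])-.08*G
plan([((*(to-.0622*G),.040),R2)])
```

```text
tool says [ 0.54697587 -0.30748275]
[405.68343195 192.28106509] [  2   3  18  24 338]
top says [ 0.54982621 -0.30865273  0.05      ]
1 x [-0.89, -0.37, 0.96] [-0.052, 0.026, 0.024]
```

Request:
send_rows(increments=[[1, [-0.45, -0.25, 0.48], [-0.026, 0.013, 0.012]], [1, [-0.45, -0.25, 0.48], [-0.026, 0.013, 0.012]], [1, [0, 0, 0], [0, 0, 0]], [1, [0, 0, 0], [0, 0, 0]]])

```text
clock: 20.65
position: [0.4833, -0.3249, 0.0586]
ee_rot: [-2.929, -0.117, -0.971]
force: [0.4, 0.5, -2.7]
width: 0.194
gripper_force: 55.0
```

```bash
cat > c.py <<'E'
from h import *
import sys
st();p,R,yw=tool();print("yaw",np.degrees(yw),"tilt",np.degrees(np.arccos(-R[2,2])),"roll",np.degrees(R[2,1]))
yt=np.radians(4);R2=RR(yt,np.radians(37.9));G=np.array([np.cos(yt),np.sin(yt)])
d=float(sys.argv[1]);z=float(sys.argv[2]);to=np.array([.625,-.298])+d*G
o=p[:2]+.0622*G-np.array([.625,-.298]);print("along",o@G,"lat",o@[-G[1],G[0]])
plan([((*(to-.0622*G),z),R2)],mx=float(sys.argv[3]))
E
python3 c.py -.08 .028 .02
```

```text
t 20.65 p [ 0.4833 -0.3249  0.0586] rv [-2.929 -0.117 -0.971] F [ 0.4  0.5 -2.7] w 17.8 g 55.0
yaw 3.9289710572386904 tilt 36.77115189862928 roll -1.5337110749061258
along -0.08103946701252931 lat -0.0169245515198964
2 x [-0.88, -0.81, 1.27] [-0.016, 0.01, -0.001]
```

Request:
send_rows(increments=[[1, [0, 0, 0], [0, 0, 0]], [1, [0, 0, 0], [0, 0, 0]]])

```text
clock: 20.85
position: [0.4835, -0.3245, 0.0586]
ee_rot: [-2.929, -0.117, -0.971]
force: [-0.4, 0.2, -3.2]
width: 0.197
gripper_force: 55.0
```

```bash
python3 c.py -.08 .028 .02; python3 -c "
from h import *
print(np.round(arm.observe()['joints'],3),np.round(arm.observe()['dq'],3))"
```

```text
t 20.85 p [ 0.4835 -0.3245  0.0586] rv [-2.929 -0.117 -0.971] F [-0.4  0.2 -3.2] w 18.1 g 55.0
yaw 3.9510676529982875 tilt 36.777529446858 roll -1.5477589977572686
along -0.08080749882909193 lat -0.01658324784882769
2 x [-0.89, -0.8, 1.27] [-0.017, 0.01, -0.001]
[ 1.336  0.636 -0.701  2.197 -1.318  0.118  0.623] [ 0.     0.    -0.001 -0.    -0.001  0.     0.   ]
```

Run:
```python
from h import *
yt=np.radians(38);R2=RR(yt,np.radians(37.9));G=np.array([np.cos(yt),np.sin(yt)]);to=np.array([.485,-.24])
plan([((*(to-.0622*G),.040),R2)],mx=.03)
```

```text
5 x [-0.73, -1.18, -0.06] [0.065, 0.002, -0.094]
```

Request:
send_rows(increments=[[1, [-0.73, -1.18, -0.06], [0.065, 0.002, -0.094]], [1, [-0.73, -1.18, -0.06], [0.065, 0.002, -0.094]], [1, [-0.73, -1.18, -0.06], [0.065, 0.002, -0.094]], [1, [-0.73, -1.18, -0.06], [0.065, 0.002, -0.094]], [1, [-0.73, -1.18, -0.06], [0.065, 0.002, -0.094]]])

```text
clock: 21.35
position: [0.4357, -0.2781, 0.0398]
ee_rot: [-2.635, -0.91, -0.902]
force: [-0.1, -0.4, -2.8]
width: 0.194
gripper_force: 55.0
```

Request:
send_rows(increments=[[1, [0, 0, 0], [0, 0, 0]], [1, [0, 0, 0], [0, 0, 0]]])

```text
clock: 21.55
position: [0.437, -0.2789, 0.04]
ee_rot: [-2.64, -0.899, -0.904]
force: [-0.3, 0.5, -2.9]
width: 0.192
gripper_force: 55.0
```

Run:
```python
from h import *
st();p,R,yw=tool();print("yaw",np.degrees(yw),"tilt",np.degrees(np.arccos(-R[2,2])),"roll",np.degrees(R[2,1]))
print(np.round(arm.observe()['joints'],3))
yt=np.radians(38);R2=RR(yt,np.radians(37.9));G=np.array([np.cos(yt),np.sin(yt)]);to=np.array([.485,-.24])
plan([((*(to-.0622*G),.030),R2)],mx=.03)
```

```text
t 21.55 p [ 0.437  -0.2789  0.04  ] rv [-2.64  -0.899 -0.904] F [-0.3  0.5 -2.9] w 17.7 g 55.0
yaw 37.614796326954455 tilt 37.80080683946377 roll -0.00506132129136205
[ 1.224  0.657 -0.423  2.101 -0.828  0.566  0.708]
1 x [-0.65, -0.1, 0.77] [0.004, 0.002, -0.005]
```

Request:
send_rows(increments=[[1, [-0.34, 0, 0.43], [0, 0, 0]], [1, [-0.34, 0, 0.43], [0, 0, 0]], [1, [0, 0, 0], [0, 0, 0]], [1, [-0.06, 0, 0.08], [0, 0, 0]], [1, [0, 0, 0], [0, 0, 0]]])

```text
clock: 22.05
position: [0.4362, -0.2786, 0.0279]
ee_rot: [-2.638, -0.903, -0.903]
force: [-0.0, -0.5, -2.4]
width: 0.196
gripper_force: 55.0
```

Request:
send_rows(increments=[[1, [-0.06, 0, 0.08], [0, 0, 0]], [1, [0, 0, 0], [0, 0, 0]]])

```text
clock: 22.25
position: [0.4364, -0.2786, 0.0273]
ee_rot: [-2.638, -0.903, -0.904]
force: [-0.7, -0.6, 1.2]
width: 0.196
gripper_force: 55.0
```

Run:
```python
from h import *
st()
```

```text
t 22.25 p [ 0.4364 -0.2786  0.0273] rv [-2.638 -0.903 -0.904] F [-0.7 -0.6  1.2] w 18.0 g 55.0
```

Run:
```python
from h import *
p,R,yw=tool();gp=p-.019*R[:,2];print(gp)
T=RR(yw,np.radians(25));plan([(gp+.019*T[:,2],T)])
```

```text
[ 0.42724011 -0.28577134  0.04233986]
2 x [-0.21, -0.0, -0.01] [0.0, -0.112, -0.0]
```

Request:
send_rows(increments=[[4, [0, 0, 0], [0, 0, 0]], [4, [0, 0, 0], [0, 0, 0]], [4, [0, 0, 0], [0, 0, 0]]], force=15)

```text
clock: 22.55
position: [0.4364, -0.2785, 0.0271]
ee_rot: [-2.638, -0.903, -0.903]
force: [-0.6, 0.6, -0.4]
width: 0.397
gripper_force: 0.0
```

Request:
send_rows(increments=[[4, [-0.21, 0, 0], [0, -0.112, 0]], [4, [-0.21, 0, 0], [0, -0.112, 0]], [4, [0, 0, 0], [0, 0, 0]], [4, [0, 0, 0], [0, 0, 0]]])

```text
clock: 22.95
position: [0.4348, -0.2792, 0.0252]
ee_rot: [-2.777, -0.958, -0.616]
force: [-0.9, -0.6, -0.0]
width: 0.437
gripper_force: 0.0
```

Request:
send_rows(increments=[[1, [0, 0, 0], [0, 0, 0]], [1, [0, 0, 0], [0, 0, 0]], [1, [0, 0, 0], [0, 0, 0]], [1, [0, 0, 0], [0, 0, 0]]])

```text
clock: 23.35
position: [0.4326, -0.2816, 0.0242]
ee_rot: [-2.78, -0.948, -0.615]
force: [-0.5, 0.0, 0.1]
width: 0.193
gripper_force: 15.0
```

Request:
send_rows(increments=[[1, [0, 0, 0], [0, 0, 0]], [1, [0, 0, 0], [0, 0, 0]]], force=55)

```text
clock: 23.55
position: [0.4331, -0.2809, 0.0244]
ee_rot: [-2.78, -0.95, -0.615]
force: [-0.2, -0.7, -2.9]
width: 0.194
gripper_force: 55.0
```

```bash
cat > c.py <<'E'
from h import *
import sys
# c.py yaw along z mx : C = chassis front middle
C=np.array([.625,-.298])
st();p,R,yw=tool();L=-.0662
print("yaw",np.degrees(yw),"tilt",np.degrees(np.arccos(-R[2,2])),"roll",np.degrees(R[2,1]),"j",np.round(arm.observe()["joints"],2))
yt=np.radians(float(sys.argv[1]));R2=RR(yt,np.radians(25));G=np.array([np.cos(yt),np.sin(yt)])
d=float(sys.argv[2]);z=float(sys.argv[3]);to=C+d*G
o=p[:2]-L*G-C;print("along",o@G,"lat",o@[-G[1],G[0]])
plan([((*(to+L*G),z),R2)],mx=float(sys.argv[4]))
E
python3 c.py 4 -.08 .037 .025
```

```text
t 23.55 p [ 0.4331 -0.2809  0.0244] rv [-2.78  -0.95  -0.615] F [-0.2 -0.7 -2.9] w 17.8 g 55.0
yaw 37.74117568075074 tilt 24.95244161731708 roll -0.03018944973209499 j [ 0.95  0.57 -0.23  2.11 -0.68  0.5   0.45]
along -0.12403992341919486 lat 0.030403971587452006
5 x [0.67, 0.89, 0.03] [-0.05, 0.0, 0.107]
```

Request:
send_rows(increments=[[1, [0.25, 0, -0.55], [0, 0, 0]], [1, [0.25, 0, -0.55], [0, 0, 0]], [1, [0, 0, 0], [0, 0, 0]]])

```text
clock: 23.85
position: [0.4339, -0.281, 0.0377]
ee_rot: [-2.78, -0.953, -0.616]
force: [-0.9, 0.8, -3.7]
width: 0.192
gripper_force: 55.0
```

```bash
python3 c.py 4 -.08 .037 .025
```

```text
t 23.85 p [ 0.4339 -0.281   0.0377] rv [-2.78  -0.953 -0.616] F [-0.9  0.8 -3.7] w 17.6 g 55.0
yaw 37.851439073083355 tilt 24.966128345774624 roll 0.0702823837862431 j [ 0.94  0.55 -0.22  2.1  -0.67  0.53  0.43]
along -0.12327415749634102 lat 0.030327112477084688
5 x [0.55, 0.88, 0.27] [-0.05, 0.0, 0.107]
```

Request:
send_rows(increments=[[1, [0.55, 0.88, 0.27], [-0.05, 0, 0.107]], [1, [0.55, 0.88, 0.27], [-0.05, 0, 0.107]], [1, [0.55, 0.88, 0.27], [-0.05, 0, 0.107]], [1, [0.55, 0.88, 0.27], [-0.05, 0, 0.107]], [1, [0.55, 0.88, 0.27], [-0.05, 0, 0.107]]])

```text
clock: 24.35
position: [0.4789, -0.3079, 0.0362]
ee_rot: [-3.053, -0.099, -0.676]
force: [0.7, -0.3, -3.3]
width: 0.196
gripper_force: 55.0
```

Request:
send_rows(increments=[[1, [0, 0, 0], [0, 0, 0]], [1, [0, 0, 0], [0, 0, 0]]])

```text
clock: 24.55
position: [0.4787, -0.3072, 0.0361]
ee_rot: [-3.05, -0.112, -0.675]
force: [-0.2, 0.1, -3.3]
width: 0.193
gripper_force: 55.0
```

```bash
python3 c.py 4 -.08 .0285 .025
```

```text
t 24.55 p [ 0.4787 -0.3072  0.0361] rv [-3.05  -0.112 -0.675] F [-0.2  0.1 -3.3] w 17.7 g 55.0
yaw 4.225111092299407 tilt 24.960288145597023 roll 0.03539610931527843 j [ 0.83  0.52 -0.22  2.19 -0.99  0.21  0.11]
along -0.08041625032864776 lat 0.001054888724125322
1 x [-0.28, 0.11, 0.71] [-0.001, 0.001, 0.004]
```

Request:
send_rows(increments=[[1, [-0.28, 0.1, 0.71], [0, 0, 0.004]], [1, [0, 0, 0], [0, 0, 0]], [1, [-0.08, 0, 0.18], [0, 0, 0]], [1, [0, 0, 0], [0, 0, 0]]])

```text
clock: 24.95
position: [0.479, -0.309, 0.0261]
ee_rot: [-3.051, -0.099, -0.675]
force: [-0.4, -0.3, -4.2]
width: 0.197
gripper_force: 55.0
```

Request:
send_rows(increments=[[1, [-0.04, 0, 0.09], [0, 0, 0]], [1, [0, 0, 0], [0, 0, 0]]])

```text
clock: 25.15
position: [0.4793, -0.3089, 0.0254]
ee_rot: [-3.051, -0.1, -0.675]
force: [-0.3, -1.1, -2.3]
width: 0.191
gripper_force: 55.0
```

Request:
send_rows(increments=[[1, [-0.04, 0, 0.09], [0, 0, 0]], [1, [0, 0, 0], [0, 0, 0]]])

```text
clock: 25.35
position: [0.4794, -0.3089, 0.0245]
ee_rot: [-3.051, -0.1, -0.675]
force: [1.0, 0.7, -1.9]
width: 0.191
gripper_force: 55.0
```

```bash
python3 c.py 4 -.05 .0245 .02
python3 - <<'E'
from h import *
t=arm.get_image("top")[:,:,::-1];s=arm.get_image("side")[:,:,::-1]
cv2.imwrite("pics/s8.png",s);cv2.imwrite("pics/t8b.png",t)
c=lambda s,x,y,w,h,k:cv2.resize(np.ascontiguousarray(s[y:y+h,x:x+w]),None,fx=k,fy=k,interpolation=cv2.INTER_CUBIC)
cv2.imwrite("pics/m7.png",np.hstack([c(t,370,120,66,95,6),c(s,390,170,66,95,6)]))
E
```

```text
t 25.35 p [ 0.4794 -0.3089  0.0245] rv [-3.051 -0.1   -0.675] F [ 1.   0.7 -1.9] w 17.6 g 55.0
yaw 3.7338165357240376 tilt 24.966936585382598 roll -0.05333127766760241 j [ 0.86  0.55 -0.26  2.19 -1.02  0.18  0.14]
along -0.07984460494297342 lat -0.0006753341937213207
2 x [1.35, -0.04, 0.63] [0.0, 0.0, -0.002]
```

View pics/m7.png

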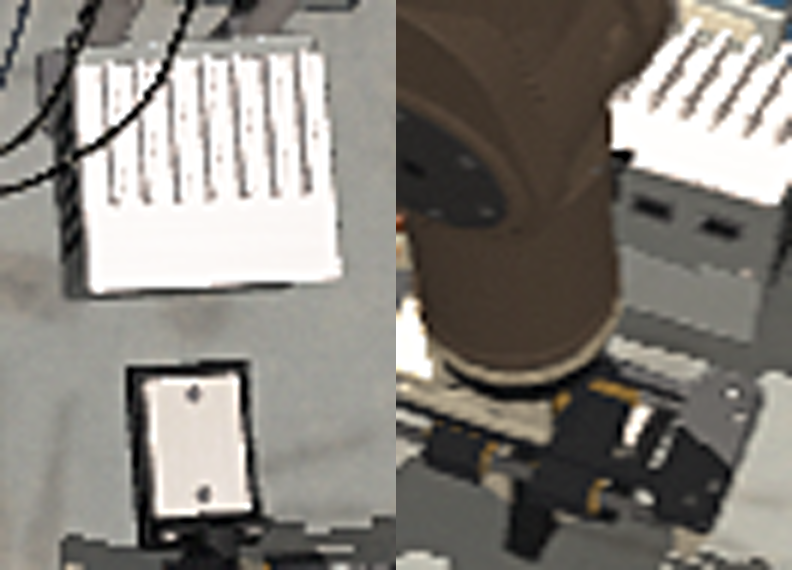

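Request:
send_rows(increments=[[1, [0.9, -0.03, 0.42], [0, 0, -0.002]], [1, [0.9, -0.03, 0.42], [0, 0, -0.002]], [1, [0.9, 0, 0.42], [0, 0, 0]], [1, [0, 0, 0], [0, 0, 0]]])

```text
clock: 25.85
position: [0.5106, -0.3057, 0.0249]
ee_rot: [-3.051, -0.109, -0.677]
force: [0.4, -0.4, -2.5]
width: 0.194
gripper_force: 55.0
```

```bash
python3 c.py 4 -.03 .0245 .01
```

```text
t 25.85 p [ 0.5106 -0.3057  0.0249] rv [-3.051 -0.109 -0.677] F [ 0.4 -0.4 -2.5] w 17.8 g 55.0
yaw 4.09461543183822 tilt 25.03360543646943 roll 0.05866518767820253 j [ 0.77  0.56 -0.2   2.14 -1.01  0.2   0.08]
along -0.04846994991306949 lat 0.0003200619088130255
2 x [0.83, 0.02, 0.41] [0.0, -0.0, 0.001]
```

Request:
send_rows(increments=[[1, [0.55, 0, 0.26], [0, 0, 0]], [1, [0.55, 0, 0.26], [0, 0, 0]], [1, [0.55, 0, 0.26], [0, 0, 0]], [1, [0, 0, 0], [0, 0, 0]]])

```text
clock: 26.25
position: [0.5283, -0.3047, 0.0245]
ee_rot: [-3.051, -0.107, -0.677]
force: [0.0, 0.2, -3.4]
width: 0.193
gripper_force: 55.0
```

Request:
send_rows(increments=[[1, [0.55, 0, 0.26], [0, 0, 0]], [1, [0.55, 0, 0.26], [0, 0, 0]], [1, [0, 0, 0], [0, 0, 0]]])

```text
clock: 26.55
position: [0.5405, -0.3038, 0.0245]
ee_rot: [-3.051, -0.107, -0.677]
force: [-0.3, 0.2, -3.0]
width: 0.193
gripper_force: 55.0
```

```bash
python3 c.py 4 0 .0246 .01
```

```text
t 26.55 p [ 0.5405 -0.3038  0.0245] rv [-3.051 -0.107 -0.677] F [-0.3  0.2 -3. ] w 17.8 g 55.0
yaw 4.045205548258291 tilt 25.007002899446487 roll 0.05024835311799386 j [ 0.68  0.57 -0.13  2.09 -0.99  0.22  0.02]
along -0.018489061784235213 lat 0.0001102923113132526
2 x [0.84, 0.01, 0.39] [0.0, -0.0, 0.0]
```

Request:
send_rows(increments=[[1, [0.55, 0, 0.26], [0, 0, 0]], [1, [0.55, 0, 0.26], [0, 0, 0]], [1, [0.55, 0, 0.26], [0, 0, 0]], [1, [0, 0, 0], [0, 0, 0]]])

```text
clock: 26.95
position: [0.5588, -0.3024, 0.0243]
ee_rot: [-3.051, -0.108, -0.677]
force: [1.3, -0.2, -0.0]
width: 0.196
gripper_force: 55.0
```

Request:
send_rows(increments=[[1, [0.55, 0, 0.26], [0, 0, 0]], [1, [0.55, 0, 0.26], [0, 0, 0]], [1, [0.55, 0, 0.26], [0, 0, 0]], [1, [0, 0, 0], [0, 0, 0]]])

```text
clock: 27.35
position: [0.5771, -0.3012, 0.0243]
ee_rot: [-3.051, -0.108, -0.677]
force: [2.3, 0.8, 0.9]
width: 0.194
gripper_force: 55.0
```

```bash
python3 c.py 4 .03 .0245 .01
```

```text
t 27.35 p [ 0.5771 -0.3012  0.0243] rv [-3.051 -0.108 -0.677] F [2.3 0.8 0.9] w 17.8 g 55.0
yaw 4.054415650980992 tilt 25.015885126881795 roll 0.058069625975262794 j [ 0.58  0.6  -0.06  2.03 -0.96  0.25 -0.06]
along 0.018217878848759816 lat 0.00012125943029617876
2 x [0.54, 0.01, 0.24] [0.0, -0.0, 0.0]
```

Request:
send_rows(increments=[[1, [0.47, 0, 0.18], [0, 0, 0]], [1, [0.45, 0, 0.21], [0, 0, 0]], [1, [0, 0, 0], [0, 0, 0]]])

```text
clock: 27.65
position: [0.5865, -0.3005, 0.0243]
ee_rot: [-3.051, -0.107, -0.676]
force: [0.9, -0.4, -0.8]
width: 0.193
gripper_force: 55.0
```

Request:
send_rows(increments=[[1, [0.27, 0, 0.13], [0, 0, 0]], [1, [0, 0, 0], [0, 0, 0]]])

```text
clock: 27.85
position: [0.5891, -0.3006, 0.0243]
ee_rot: [-3.052, -0.106, -0.676]
force: [0.7, 0.5, -1.1]
width: 0.194
gripper_force: 55.0
```

Request:
send_rows(increments=[[1, [0.27, 0, 0.13], [0, 0, 0]], [1, [0, 0, 0], [0, 0, 0]]])

```text
clock: 28.05
position: [0.5921, -0.3005, 0.0243]
ee_rot: [-3.052, -0.106, -0.676]
force: [0.3, -0.1, -2.2]
width: 0.192
gripper_force: 55.0
```

```bash
python3 c.py 4 .045 .0245 .01
```

```text
t 28.05 p [ 0.5921 -0.3005  0.0243] rv [-3.052 -0.106 -0.676] F [ 0.3 -0.1 -2.2] w 17.6 g 55.0
yaw 3.990463886196569 tilt 24.977106699531205 roll 0.047263323715553834 j [ 0.54  0.61 -0.03  2.01 -0.95  0.27 -0.09]
along 0.033216276099718306 lat -0.00021366871420668994
2 x [0.54, -0.01, 0.24] [0.0, 0.0, -0.0]
```

Now 2 mm steps until the stop wall meets the front.

Request:
send_rows(increments=[[1, [0.18, 0, 0.085], [0, 0, 0]], [1, [0, 0, 0], [0, 0, 0]]])

```text
clock: 28.25
position: [0.594, -0.3004, 0.0243]
ee_rot: [-3.052, -0.106, -0.676]
force: [-0.1, 0.2, -2.0]
width: 0.19
gripper_force: 55.0
```

Request:
send_rows(increments=[[1, [0.18, 0, 0.085], [0, 0, 0]], [1, [0, 0, 0], [0, 0, 0]]])

```text
clock: 28.45
position: [0.596, -0.3002, 0.0243]
ee_rot: [-3.052, -0.106, -0.676]
force: [0.4, 0.4, -1.8]
width: 0.194
gripper_force: 55.0
```

Request:
send_rows(increments=[[1, [0.14, 0, 0.065], [0, 0, 0]], [1, [0, 0, 0], [0, 0, 0]]])

```text
clock: 28.65
position: [0.5975, -0.3001, 0.0244]
ee_rot: [-3.052, -0.106, -0.676]
force: [0.6, -0.9, -1.8]
width: 0.193
gripper_force: 55.0
```

Request:
send_rows(increments=[[1, [0.14, 0, 0.065], [0, 0, 0]], [1, [0, 0, 0], [0, 0, 0]]])

```text
clock: 28.85
position: [0.599, -0.3, 0.0243]
ee_rot: [-3.052, -0.106, -0.676]
force: [0.1, -0.5, -1.8]
width: 0.196
gripper_force: 55.0
```

Request:
send_rows(increments=[[1, [0.14, 0, 0.065], [0, 0, 0]], [1, [0, 0, 0], [0, 0, 0]]])

```text
clock: 29.05
position: [0.6006, -0.2999, 0.0244]
ee_rot: [-3.052, -0.106, -0.676]
force: [-0.1, 1.2, -2.4]
width: 0.195
gripper_force: 55.0
```

Request:
send_rows(increments=[[1, [0.14, 0, 0.065], [0, 0, 0]], [1, [0, 0, 0], [0, 0, 0]]])

```text
clock: 29.25
position: [0.602, -0.2999, 0.0244]
ee_rot: [-3.052, -0.106, -0.676]
force: [-1.3, -0.6, -1.3]
width: 0.192
gripper_force: 55.0
```

Request:
send_rows(increments=[[1, [0.14, 0, 0.065], [0, 0, 0]], [1, [0, 0, 0], [0, 0, 0]]])

```text
clock: 29.45
position: [0.6021, -0.2998, 0.0242]
ee_rot: [-3.052, -0.105, -0.674]
force: [-10.3, 0.5, 7.0]
width: 0.191
gripper_force: 55.0
```

Request:
send_rows(increments=[[1, [0.09, 0, 0.04], [0, 0, 0]], [1, [0, 0, 0], [0, 0, 0]]])

```text
clock: 29.65
position: [0.6021, -0.2998, 0.0242]
ee_rot: [-3.052, -0.104, -0.672]
force: [-16.0, 1.1, 12.8]
width: 0.192
gripper_force: 55.0
```

Request:
send_rows(increments=[[1, [0.09, 0, 0.04], [0, 0, 0]], [1, [0, 0, 0], [0, 0, 0]]])

```text
clock: 29.85
position: [0.6021, -0.2998, 0.0242]
ee_rot: [-3.052, -0.103, -0.671]
force: [-22.7, 1.9, 17.4]
width: 0.194
gripper_force: 55.0
```

```bash
python3 c.py 4 .045 .0245 .01;python3 -c "
from h import *
print(arm.observe()['ft_torque'])"
```

```text
t 29.85 p [ 0.6021 -0.2998  0.0242] rv [-3.052 -0.103 -0.671] F [-22.7   1.9  17.4] w 17.8 g 55.0
yaw 3.869272641794106 tilt 24.80204269211316 roll -0.039514928208214575 j [ 0.51  0.62 -0.    1.99 -0.94  0.29 -0.12]
along 0.04325146745940765 lat -0.00016765888068700685
1 x [0.17, -0.02, 0.05] [0.0, 0.003, -0.002]
[0.58807325 2.43734285 0.32891418]
```

Request:
send_rows(increments=[[1, [-0.22, 0, -0.12], [0, 0, 0]], [1, [0, 0, 0], [0, 0, 0]]])

```text
clock: 30.05
position: [0.6021, -0.2999, 0.0243]
ee_rot: [-3.052, -0.105, -0.674]
force: [-6.0, -0.7, 1.2]
width: 0.192
gripper_force: 55.0
```

Request:
send_rows(increments=[[4, [0, 0, 0], [0, 0, 0]], [4, [0, 0, 0], [0, 0, 0]], [4, [0, 0, 0], [0, 0, 0]], [4, [0, 0, 0], [0, 0, 0]]])

```text
clock: 30.45
position: [0.6034, -0.2997, 0.0247]
ee_rot: [-3.051, -0.106, -0.677]
force: [0.1, 0.5, -0.1]
width: 0.426
gripper_force: 0.0
```

```bash
python3 c.py 4 .045 .0245 .01
```

```text
t 30.45 p [ 0.6034 -0.2997  0.0247] rv [-3.051 -0.106 -0.677] F [ 0.1  0.5 -0.1] w 39.1 g 0.0
yaw 4.006991165153755 tilt 25.001202930903794 roll 0.051002486201206544 j [ 0.52  0.62 -0.01  1.99 -0.94  0.28 -0.11]
along 0.04456200864718445 lat -0.00016519897923887879
1 x [0.03, -0.02, 0.04] [0.001, -0.0, 0.0]
```

Retreat along the tool and look.

Request:
send_rows(increments=[[4, [0, 0, -2], [0, 0, 0]], [4, [0, 0, -3], [0, 0, 0]], [4, [0, 0, -3], [0, 0, 0]], [4, [-3, 0, -2], [0, 0, 0]], [4, [-4, 0, 0], [0, 0, 0]]])

```text
clock: 30.95
position: [0.4995, -0.3079, 0.0891]
ee_rot: [-3.054, -0.111, -0.685]
force: [0.5, -1.6, -0.2]
width: 0.439
gripper_force: 0.0
```

Request:
send_rows(increments=[[4, [-2, -3, -3], [0, -0.1, 0]], [4, [-2, -4, -3], [0, -0.1, 0]], [4, [-2, -4, -3], [0, -0.1, 0]], [4, [0, -4, -2], [0, -0.1, 0]], [4, [0, -4, 0], [0, 0, 0]]])

```text
clock: 31.45
position: [0.4293, -0.1593, 0.1466]
ee_rot: [-3.119, -0.125, -0.225]
force: [2.0, 0.7, -0.6]
width: 0.435
gripper_force: 0.0
```

Run:
```python
from h import *
st()
t=arm.get_image("top")[:,:,::-1];s=arm.get_image("side")[:,:,::-1]
cv2.imwrite("pics/s9.png",s);cv2.imwrite("pics/t9.png",t)
c=lambda s,x,y,w,h,k:cv2.resize(np.ascontiguousarray(s[y:y+h,x:x+w]),None,fx=k,fy=k,interpolation=cv2.INTER_CUBIC)
cv2.imwrite("pics/m8.png",np.hstack([c(t,370,120,66,90,6),c(s,400,165,66,90,6)]))
```

```text
t 31.45 p [ 0.4293 -0.1593  0.1466] rv [-3.119 -0.125 -0.225] F [ 2.   0.7 -0.6] w 39.9 g 0.0
```

View pics/m8.png

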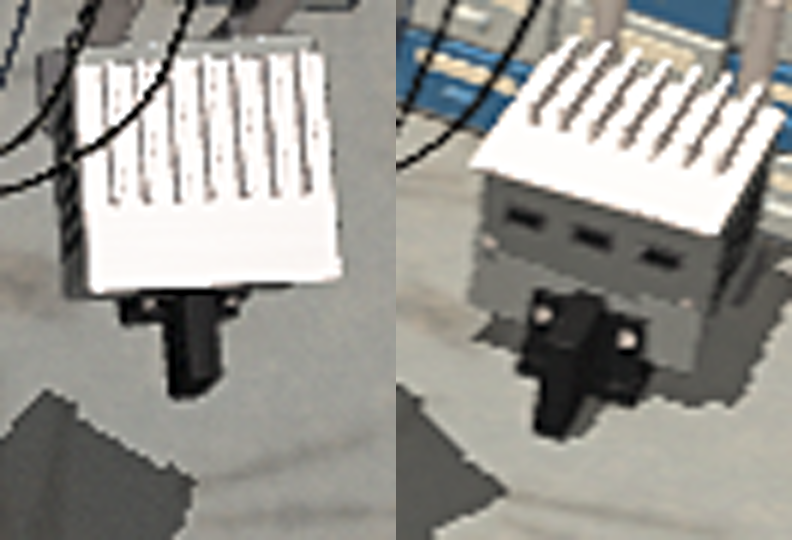

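Run:
```python
from h import *
y=np.radians(4);G=np.array([np.cos(y),np.sin(y),0]);N=np.array([-G[1],G[0],0]);U=np.array([0,0,1.])
# stop-wall front centre on bench (robot frame): TCP .6021,-.2998 ; origin = TCP+.0659G ; wall front = origin-.0405G
W=np.array([.6021,-.2998,0])+.0254*G;print("wall front",W)
P_=lambda n,a,l,z:proj(n,W+a*G+l*N+z*U)[0]
s=lambda u:((u[0]-400+.42)*6+396,(u[1]-165+.42)*6)
t=lambda u:((u[0]-370+.42)*6,(u[1]-120+.42)*6)
for l in(.03,-.03):print("side wall edge",l,s(P_("side",-.006,l,.052)),s(P_("side",-.006,l,0)),"top",t(P_("top",-.006,l,.052)))
for l in(.06,-.06):print("side chassis lower corner",s(P_("side",0,l,.025)),"top cover corner",t(P_("top",-.015,l,.126)))
print("fin end top",[t(P_("top",-.052,l,.062)) for l in(.009,-.009)])
print("1mm lateral: side",(P_("side",0,.001,.03)-P_("side",0,0,.03))*6,"top",(P_("top",0,.001,.126)-P_("top",0,0,.126))*6)
```

```text
wall front [ 0.62743813 -0.29802819  0.        ]
side wall edge 0.03 (np.float64(527.7307214555109), np.float64(289.6867717263834)) (np.float64(516.4347112115393), np.float64(369.58131511405406)) top (np.float64(138.19041124695858), np.float64(303.0954094908062))
side wall edge -0.03 (np.float64(642.9734640174553), np.float64(324.1729925180897)) (np.float64(628.9903111847805), np.float64(404.56171831649283)) top (np.float64(252.92257438101925), np.float64(295.93532675110555))
side chassis lower corner (np.float64(470.29623404007475), np.float64(308.2723415985282)) top cover corner (np.float64(105.07235270918184), np.float64(295.0335520251534))
side chassis lower corner (np.float64(697.4521197239927), np.float64(377.3812148058711)) top cover corner (np.float64(347.5766507103102), np.float64(279.90616020952143))
fin end top [(np.float64(189.54820352460584), np.float64(384.34257567930945)), (np.float64(224.34621528606263), np.float64(382.16308989526556))]
1mm lateral: side [-1.89630188 -0.57482022] top [-2.01830313  0.12573994]
```

```bash
python3 -c "
from cell import arm
print(arm.sign_off())"
```

```text
the job is handed in; nothing more can be done
None
```

The overhang is supported: the thick plate lies in the thin cradle (23 mm pair in a gap felt as about 25 mm), slid in square and centred to about 1 mm by the cameras until its stop wall met the chassis front at about 23 N, then released; the arm was clear and the job was handed in at about 31.5 s.

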